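# Find and hold the heavy side of an eccentric rotor

## Robot

A 7-joint arm with a two-finger parallel gripper is mounted at the origin on the work surface. World frame = base frame: x ahead of the robot, y to its left, z up, the work surface at z = 0. Lengths are in m, angles in rad, forces in N, time in s.
With the tool pointing down it reaches from about 0.35 to 0.9 m from the base axis. Payload 7.2 kg.
Tool frame: the origin (TCP) lies at the very end of the fingers, on their centre line; the grasp point (between the pads) lies 19 mm behind it; y points along the fingers, x is the direction in which the jaws open and shut, and the axes are right-handed (so a half turn about y gives the same grasp; the last joint's range is limited). The gripper opens to 88 mm and grips with 3 to 60 N. Pads are 20 mm wide; open, the fingers measure 115 mm over their backs; the gripper's body (75 mm by 178 mm) begins 61 mm behind the grasp point.
Start: joints at [1.155, 0.411, -0.013, 1.596, 0.006, 1.134, -0.082], TCP at [0.213, -0.588, 0.223] pointing down, gripper open.
Joint ranges: [-2.95, 2.95], [-0.29, 1.99], [-1.47, 1.44], [0.14, 2.54], [-1.03, 4.17], [0.13, 1.85], [-2.86, 2.86]. Speed limits (rad/s): [2.39, 2.39, 3.01, 3.01, 3.14, 3.14, 3.14].

## Interface

Orientations are given as a rotation vector (axis times angle).
In Python, from station import env gives the robot as it stands.
- The arm moves only by the tool apply_moves, never from a script. Its argument "plan" is text: rows parted by semicolons, each of 4 numbers parted by spaces: the shift along the world's x, y, z in m, then the turn about the world's z in degrees. In form: dx dy dz twist; .... A call has 1 to 8 rows; each row shifts and turns the commanded pose from where the row before left it; what a row does not reach is not made up. A row lasts 1/8 s, in which the tool goes at most 62.5 mm and 10.7 degrees, less where a joint would pass 70% of its speed; a pose out of reach is approached as far as the arm can. A call is refused whole if a number of a shift passes 0.0625 or a number of a turn 10.7, either way. A call with a gripper value outside its range is refused whole. "jaw" is the opening, from -1 (shut) to 1 (fully open), so that 0 is half open, set as the call begins (left out, the last holds). The fingers move at their own pace and stop on an object; the grip force is fixed at half the most. Time passes only in rows, so rows that do not move let the fingers close. It gives the time, the measured TCP pose, the force and the opening at its end, in the units of the state.
- env.state(): the state, without advancing time (a new reading comes with each control period).
- env.get_image(name): name is "scene" or "top"; returns a dict with "pixels" (480x640x3 uint8, blue, green, red), "vfov" (degrees; the focal length in pixels is half the picture's height over the tangent of half this angle, whatever the lens; pixels are square), "cx", "cy" (the principal point, pixels), "rvec" (rotation vector, rad) and "tvec" (3), from world to camera coordinates, as OpenCV has them. Camera axes: x right, y down, z forward; pixel columns grow to the right and rows downward; lengths in m; the calibration is good to about 2 mm. A picture is of the moment at which its call begins. There is no depth.
- env.finish_job(): hands the job in, once; it reports no verdict.
The state is a dict: "time": time; "joint_positions": joint angles; "qd": joint speeds; "joint_torque": joint torques, N m; "tool_pos": TCP position; "tool_rot": TCP orientation; "contact_force": force on the tool from outside, world axes, zero at the start; "torque": the same for the moment, N m; "finger_gap": opening from 0.0 (shut) to 1.0 (fully open).
Only numpy, scipy, OpenCV 4.12 (cv2) and the standard library are available. Lean on these libraries where they do the work, as an engineer would, in place of code of your own. Each camera call takes 0.05 s, during which the arm holds its last target.

## Task

I want to paint a dot on this eccentric rotor: first move the yellow marker from the pen block, end-down, into the socket beside the balancing stand and let go of it, so I can reach it. Then take the rotor by its black knob, turn it to feel where its unmarked heavy side is, bring that heavy side straight down to the lowest place it can reach, and finish still gripping the knob there so I can mark it. Leave everything else where it is.

Things in the scene. Friction and masses are not known exactly. Their poses are not given: they have to be found in the camera images.
- marker_yellow: Paint marker with yellow ends and a white middle: a straight cylinder 16 mm in diameter and 120 mm long, 30 g, standing upright in one of the three holes of the pen block (which hole varies). Origin: centre of its lower end; z runs up along the marker. It stands 5 mm above the bench at the start and sticks 80 mm out of the block.
- marker_red: Another marker of the same size with red ends, in another hole of the block; leave it.
- marker_blue: Another marker of the same size with blue ends, in the remaining hole; leave it.
- pen_block: Black block fixed to the bench, 60 x 170 x 45 mm (x, y, z), with three round holes 60 mm apart in a row along its own y axis (20 mm wide, 40 mm deep, floor 5 mm above the bench). Origin: centre of its underside; its yaw varies.
- stand: Grey balancing stand fixed to the bench; position and yaw vary. Origin: centre of the underside, below the rotor; x points away from the rotor's face, z up. It carries the rotor, which turns without end on an axis leaning 30 degrees from upright towards the robot's side: in the stand's axes it points along (-0.5, 0, 0.866) from the disc out through the knob.
- disc_centre (a point): Centre of the face of the aluminium rotor disc, on the axis. Axes as the stand's. Disc 170 mm in diameter, 20 mm thick. A heavy slug (rotor_c0 in the rules; the knob is rotor_c2) is hidden near its rim, on a side nothing shows; it differs each time. Rotor 0.9 kg; the slug's weight gives at most 0.16 to 0.2 N m about the axis (heavy side level with the axis), none when it is lowest or highest.
- disc_lowest (a point): Lowest point of the rim of the disc's face, fixed on the stand; does not turn. Axes as the stand's. The heavy side belongs here (within 17 degrees); at the start it is never within 50 degrees. The bearing is stiff (friction about 0.25 N m): the rotor stays where it is left, never swings down by itself; turning takes less torque while the heavy side goes down, more while it goes up.
- knob_top (a point): Centre of the flat outer end of the rotor's round black knob, on the axis, marked by an orange spot; it does not move as the rotor turns. Axes as the stand's. The knob is 42 mm in diameter and 40 mm long: from here back along the axis to the disc's face. Grip it along the axis, tool tilted 30 degrees.
- socket (a point): Centre of the mouth of the marker socket: an aluminium block 46 x 46 mm, 50 mm high, with one upright round hole 20 mm wide and 42 mm deep (floor 8 mm above the bench), joined to the stand 160 mm from its origin along the stand's -y. Axes as the stand's.
- circuit_board: Loose green circuit board 120 x 85 mm lying on the bench, parts up to 20 mm high; origin centre of its underside. Leave it.
- solder_spool: Loose metal solder spool 56 mm in diameter, 45 mm high. Leave it.
- flux_bottle: Loose amber bottle 38 mm in diameter, 85 mm high. Leave it.
- screwdriver: Loose screwdriver, 160 mm, orange handle, lying on the bench. Leave it.
- swab_pot: Loose clear pot of swabs, 64 mm in diameter, about 105 mm high. Leave it.
Mind the look-alikes: they are no part of the job. There is more than one size of the marker_yellow; the job needs the smallest.

How it is judged:
By the outcome, as a careful person would: the job done as asked, in the order asked, and still so for the second after the job is handed in, while the arm keeps its last pose, push and grip.
It also fails if it takes over 72 s, if anything falls off the work surface, if the arm or the gripper's body presses on something with over 40 N, if the wrist force passes 120 N, or if a joint passes its speed limit or range.

## Working session

There is one attempt and no reset: what is moved stays moved. The work goes in short steps, Python scripts to look and compute and a tool call to move; the robot and the scene stay as the last step left them, time stands still between calls to the robot, and variables do not carry over. Pictures are saved under pics/ and viewed, and the job is handed in when it is done.

Besides the shell and the picture viewer there is one more tool, called by a JSON object that holds its "method" and its "body", one argument or row to a line. apply_moves: Moves the arm, as the interface text tells. Its arguments: {"type":"object","properties":{"plan":{"type":"string"},"jaw":{"type":"number"}},"required":["plan"]}

```bash
ls; mkdir -p pics; python3 - <<'E'
from station import env
import cv2,numpy as np
s=env.state()
for k,v in s.items(): print(k,np.round(v,4))
for n in("scene","top"):
    d=env.get_image(n); cv2.imwrite(f"pics/{n}0.png",d["pixels"])
    print(n,d["vfov"],d["cx"],d["cy"],d["rvec"],d["tvec"])
    np.savez(f"{n}0.npz",**d)
E
```

```text
pics
time 0.0
joint_positions [ 1.1548  0.4119 -0.0127  1.597   0.0056  1.1343 -0.0822]
qd [-0.0006  0.0001  0.0011  0.0005 -0.      0.0003 -0.0008]
joint_torque [-3.00000e-04 -5.87951e+01  6.41000e-01 -2.91073e+01 -5.39000e-02
  1.83000e-02  1.00000e-04]
tool_pos [ 0.2128 -0.5871  0.2218]
tool_rot [-1.3531  0.9503 -0.9481]
contact_force [-0.3931 -0.1503 -0.2387]
torque [-0.0208 -0.0152 -0.0158]
finger_gap 1.0001
scene 51.26334486549948 319.2192205714582 241.94845088686924 [ 2.2755905   1.01475391 -0.38080058] [-0.36613509 -0.22742828  1.40599724]
top 57.37673367393935 323.2033364698733 236.35838035966046 [ 2.16229068 -2.16994309  0.09727068] [-0.02065917  0.55135234  1.01370974]
```

```bash
sleep 1
```

```text
(no output)
```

View pics/scene0.png

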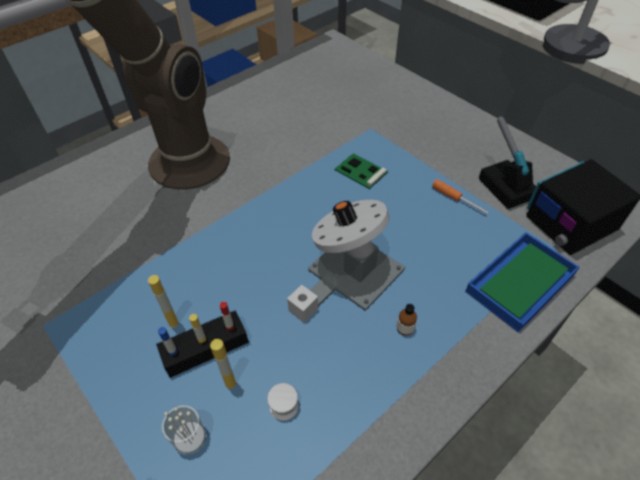

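View pics/top0.png

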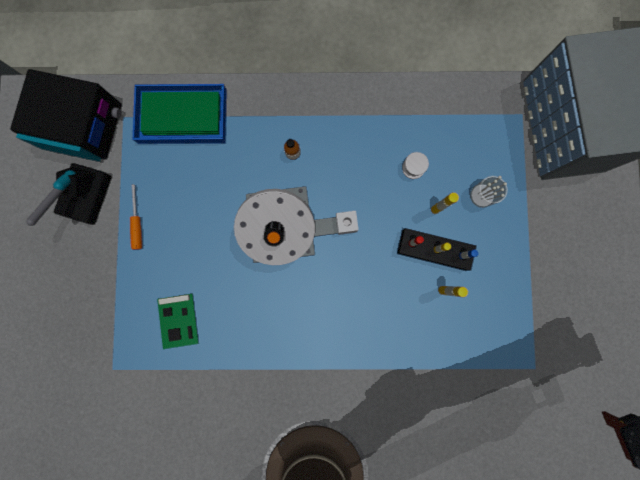

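The images show three yellow candidates. In the top view they are (446,247) in the block's middle hole, (453,198) freestanding, and (461,292) freestanding. In the scene view they are (195,320), (217,345) and (155,280). The one in the block is the shortest and the only one in a hole, so it fits. I'll confirm with a crop and then measure.

```bash
cat > h.py <<'E'
import numpy as np,cv2
def load(n): return dict(np.load(n+".npz"))
def K(d):
    f=240/np.tan(np.radians(float(d["vfov"]))/2); return np.array([[f,0,float(d["cx"])],[0,f,float(d["cy"])],[0,0,1]])
def P(d):
    R=cv2.Rodrigues(d["rvec"])[0]; return K(d)@np.c_[R,d["tvec"].reshape(3,1)]
def proj(d,X):
    X=np.atleast_2d(X); q=(P(d)@np.c_[X,np.ones(len(X))].T).T; return q[:,:2]/q[:,2:]
def plane(d,uv,z):
    R=cv2.Rodrigues(d["rvec"])[0]; c=-R.T@d["tvec"].ravel(); r=R.T@np.linalg.inv(K(d))@np.array([*uv,1]); return c+r*(z-c[2])/r[2]
def tri(d1,u1,d2,u2):
    X=cv2.triangulatePoints(P(d1),P(d2),np.array(u1,float).reshape(2,1),np.array(u2,float).reshape(2,1)).ravel(); X=X[:3]/X[3]
    e=[np.linalg.norm(proj(d1,X)[0]-u1),np.linalg.norm(proj(d2,X)[0]-u2)]
    return X,np.round(e,1)
def blobs(img,lo,hi,box=None,amin=8):
    hsv=cv2.cvtColor(img,cv2.COLOR_BGR2HSV); m=cv2.inRange(hsv,lo,hi)
    n,l,s,c=cv2.connectedComponentsWithStats(m)
    return [(np.round(c[i],1),s[i].tolist()) for i in range(1,n) if s[i][4]>=amin and (box is None or (box[0]<c[i][0]<box[2] and box[1]<c[i][1]<box[3]))]
E
python3 - <<'E'
from h import *
S=load("scene0");T=load("top0")
for nm,d in(("scene",S),("top",T)):
    for c,lo,hi in(("yel",(20,120,60),(35,255,255)),("red",(0,150,70),(6,255,255)),("blue",(110,150,70),(125,255,255)),("or",(6,150,100),(18,255,255))):
        for b in blobs(d["pixels"],lo,hi,(100,100,560,440)): print(nm,c,*b)
a=S["pixels"][250:400,130:270];b=T["pixels"][170:310,310:510]
a=cv2.resize(a,None,fx=3,fy=3,interpolation=2)
b=cv2.resize(b,None,fx=3,fy=3,interpolation=2)
cv2.imwrite("pics/ca.png",a);cv2.imwrite("pics/cb.png",b)
b=cv2.resize(T["pixels"][170:290,220:370],None,fx=4,fy=4,interpolation=2);cv2.imwrite("pics/cc.png",b)
b=cv2.resize(S["pixels"][180:330,270:430],None,fx=4,fy=4,interpolation=2);cv2.imwrite("pics/cd.png",b)
E
```

```text
scene yel [155.6 284.8] [149, 276, 14, 19, 160]
scene yel [171.  318.4] [165, 311, 12, 15, 112]
scene yel [194.2 320.9] [190, 315, 9, 13, 74]
scene yel [201.9 340.6] [198, 338, 8, 5, 17]
scene yel [217.6 348. ] [210, 338, 16, 22, 255]
scene yel [229.2 380.7] [224, 374, 11, 14, 102]
scene red [223.9 308.2] [221, 303, 7, 12, 53]
scene blue [550.6 199.9] [542, 193, 18, 15, 39]
scene blue [525.7 237.8] [523, 235, 7, 7, 17]
scene blue [533.4 241.1] [532, 239, 4, 5, 8]
scene blue [518.3 243.4] [517, 242, 4, 4, 9]
scene blue [514.2 246.9] [513, 245, 4, 4, 9]
scene blue [509.6 251.7] [507, 250, 5, 4, 9]
scene blue [559.2 256. ] [558, 254, 4, 5, 8]
scene blue [495.9 262.9] [489, 258, 13, 11, 30]
scene blue [489.3 270.4] [488, 269, 4, 4, 9]
scene blue [481.9 275.2] [479, 273, 6, 6, 14]
scene blue [551.2 296.4] [537, 283, 28, 29, 45]
scene blue [471.2 291.5] [467, 289, 8, 7, 20]
scene blue [478.9 295.8] [476, 292, 6, 9, 22]
scene blue [501.1 314.7] [483, 297, 38, 32, 153]
scene blue [522.1 324.5] [520, 323, 5, 4, 8]
scene or [446.5 189.6] [434, 181, 27, 19, 200]
scene or [341.  205.1] [336, 202, 11, 7, 49]
top yel [450.9 198.4] [444, 193, 14, 12, 112]
top yel [434.8 208.8] [431, 204, 10, 9, 49]
top yel [445.9 246.3] [441, 242, 11, 9, 75]
top yel [435.3 250.3] [434, 247, 5, 6, 10]
top yel [441.9 289.5] [439, 286, 7, 8, 42]
top yel [459.9 291.2] [453, 287, 15, 10, 120]
top red [419.5 239.4] [416, 236, 8, 8, 49]
top or [135.2 232.5] [130, 216, 11, 33, 308]
top or [273.2 237.1] [267, 232, 13, 11, 110]
```

View pics/ca.png

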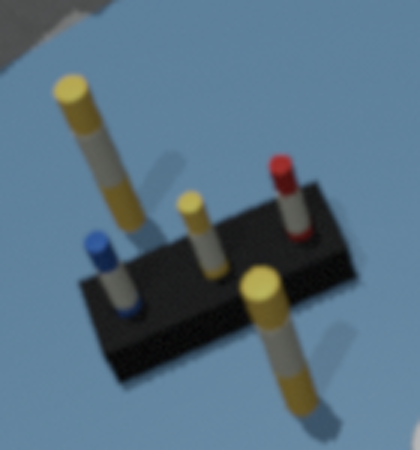

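View pics/cb.png

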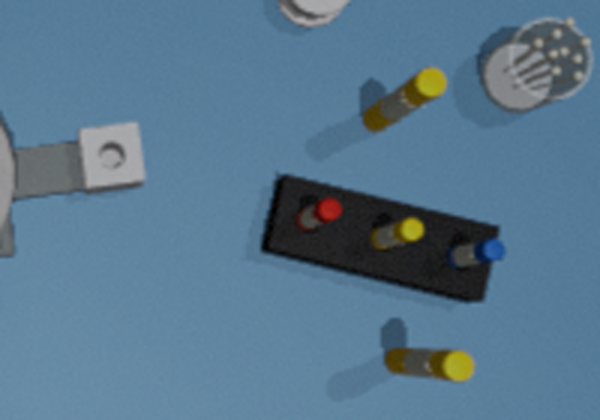

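View pics/cc.png

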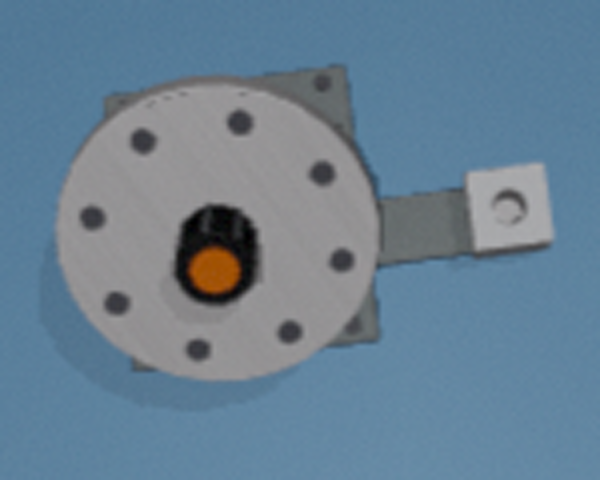

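View pics/cd.png

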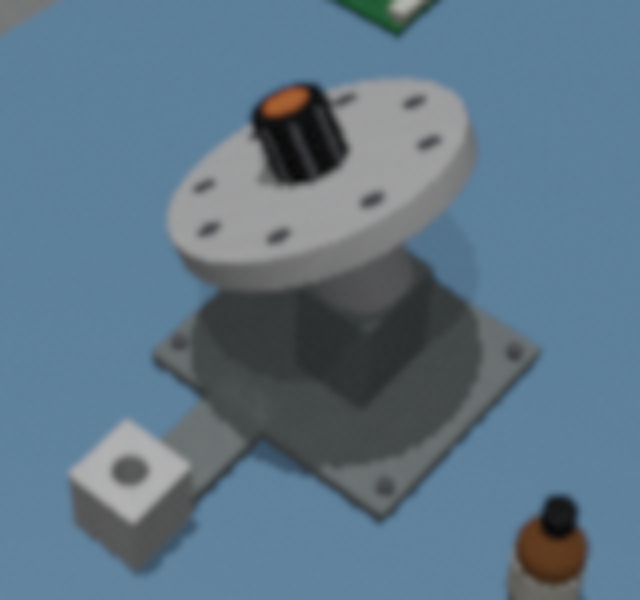

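```bash
python3 - <<'E'
from h import *
S=load("scene0");T=load("top0")
def show(n,s,t,z):
    print(n,tri(S,s,T,t),"S",plane(S,s,z).round(4),"T",plane(T,t,z).round(4))
show("mark",(193.7,317.7),(446.6,246.5),.125)
show("redtop",(223.5,304.5),(420,239.7),.125)
show("bluetop",(162.5,331.5),(474,253.5),.125)
show("bigA",(153.5,280),(462.5,292),.15)
show("bigB",(217,344.5),(454,197.5),.15)
show("socket",(302.5,297.5),(347.3,221.8),.05)
# block-centre refinement for socket: gray-white square top corners
show("knob",(341,205.3),(273.4,237.3),.19)
for n,uv in(("mk base visible",(0,0)),): pass
# socket block top corners in top crop
for u in((466,172),(542,163),(552,240),(474,250)): print(plane(T,(u[0]/4+220,u[1]/4+170),.05).round(4))
for u in((128,420),(192,468),(132,525),(70,475)): print(plane(S,(u[0]/4+270,u[1]/4+180),.05).round(4))
# stand plate corners
for u in((345,66),(380,340),(133,371),(105,97)): print("plate",plane(T,(u[0]/4+220,u[1]/4+170),.01).round(4))
# bearing: 8 bolt hole
h=[(143,141),(240,123),(322,173),(342,260),(290,332),(198,350),(117,303),(92,217)]
E
python3 - <<'E'
import numpy as np
from station import env
from scipy.spatial.transform import Rotation as R
print(R.from_rotvec(env.state()["tool_rot"]).as_matrix().round(3))
E
```

```text
mark (array([ 0.51956054, -0.288102  ,  0.11954422]), array([0.4, 0.4])) S [ 0.5236 -0.2885  0.125 ] T [ 0.5187 -0.2874  0.125 ]
redtop (array([ 0.53452672, -0.23040629,  0.12206309]), array([0.6, 0.7])) S [ 0.5371 -0.2303  0.125 ] T [ 0.5335 -0.231   0.125 ]
bluetop (array([ 0.50439388, -0.34697367,  0.11745512]), array([0.4, 0.4])) S [ 0.5099 -0.3472  0.125 ] T [ 0.5035 -0.3452  0.125 ]
bigA (array([ 0.42339491, -0.30676841,  0.15941955]), array([0.3, 0.4])) S [ 0.4162 -0.3048  0.15  ] T [ 0.4227 -0.3103  0.15  ]
bigB (array([ 0.61880509, -0.29477389,  0.16124712]), array([0.7, 0.7])) S [ 0.6133 -0.292   0.15  ] T [ 0.6202 -0.2993  0.15  ]
socket (array([ 0.58428062, -0.07788576,  0.04594796]), array([0.6, 0.7])) S [ 0.5871 -0.0785  0.05  ] T [ 0.5828 -0.079   0.05  ]
knob (array([0.53495523, 0.07738796, 0.17960752]), array([0.2, 0.3])) S [0.5422 0.0708 0.19  ] T [0.5336 0.0756 0.19  ]
[ 0.6037 -0.054   0.05  ]
[ 0.6088 -0.0984  0.05  ]
[ 0.5635 -0.1037  0.05  ]
[ 0.5579 -0.0584  0.05  ]
[ 0.5621 -0.0586  0.05  ]
[ 0.608  -0.0535  0.05  ]
[ 0.6134 -0.0995  0.05  ]
[ 0.5683 -0.1039  0.05  ]
plate [0.6755 0.0186 0.01  ]
plate [ 0.508  -0.0026  0.01  ]
plate [0.49   0.1458 0.01  ]
plate [0.657 0.165 0.01 ]
[[ 0.341 -0.001  0.94 ]
 [-0.94   0.001  0.341]
 [-0.001 -1.    -0.   ]]
```

The crops confirm it. The block's middle marker (top crop at (410,230)) is thinner and shorter than the two freestanding yellow ones, so it is the small one. The socket hole is in the aluminium block, at about (347,222) in the top view, and the knob's orange spot is at (273,237). The moves only allow vertical poses, so I'll grip the knob with the jaw along the stand's y and ratchet it round.

First I'll move over the marker with the jaws half open, along the row of holes.

{"method": "apply_moves", "body": {
  "plan": "0.051 0.05 0 -5.75;0.051 0.05 0 -5.75;0.051 0.05 0 -5.75;0.051 0.05 0 -5.75;0.051 0.05 0 -5.75;0.052 0.049 0 -5.75;0 0 0 0",
  "jaw": 0
}}

```text
time: 0.98
tool_pos: [0.4857, -0.3202, 0.2221]
tool_rot: [-1.08, 1.389, -1.386]
contact_force: [-0.5, -0.4, 0.4]
finger_gap: 0.502
```

```bash
cat >> h.py <<'E'
def snap(tag):
    from station import env
    o={}
    for n in("scene","top"):
        d=env.get_image(n); np.savez(f"{n}{tag}.npz",**d); o[n]=load(n+tag); cv2.imwrite(f"pics/{n}{tag}.png",d["pixels"])
    return o["scene"],o["top"]
def crop(d,box,fx,name): 
    x0,y0,x1,y1=box; cv2.imwrite("pics/"+name,cv2.resize(d["pixels"][y0:y1,x0:x1],None,fx=fx,fy=fx,interpolation=2))
def st():
    from station import env
    from scipy.spatial.transform import Rotation as R
    s=env.state(); M=R.from_rotvec(s["tool_rot"]).as_matrix()
    print("t",round(s["time"],2),"pos",np.round(s["tool_pos"],4),"yaw",round(np.degrees(np.arctan2(M[1,0],M[0,0])),1),"down",M[:,1].round(3),"F",np.round(s["contact_force"],2),"M",np.round(s["torque"],3),"gap",round(float(s["finger_gap"]),3),"q",np.round(s["joint_positions"],2))
    return s
E
python3 - <<'E'
from h import *
st(); S,T=snap("1"); 
a=cv2.resize(S["pixels"][180:400,100:300],None,fx=2.5,fy=2.5,interpolation=2);b=cv2.resize(T["pixels"][180:330,380:520],None,fx=2.5,fy=2.5,interpolation=2)
h=max(len(a),len(b));c=[cv2.copyMakeBorder(x,0,h-len(x),0,0,0) for x in(a,b)]
cv2.imwrite("pics/c1.png",cv2.resize(np.hstack(c),(800,int(h*800/(c[0].shape[1]+c[1].shape[1])))))
E
```

```text
t 0.97 pos [ 0.4857 -0.3202  0.2221] yaw -104.1 down [ 0.001  0.003 -1.   ] F [-0.52 -0.42  0.39] M [ 0.024 -0.024  0.001] gap 0.502 q [ 0.54  0.34 -0.06  1.7   0.02  1.1  -1.33]
```

View pics/c1.png

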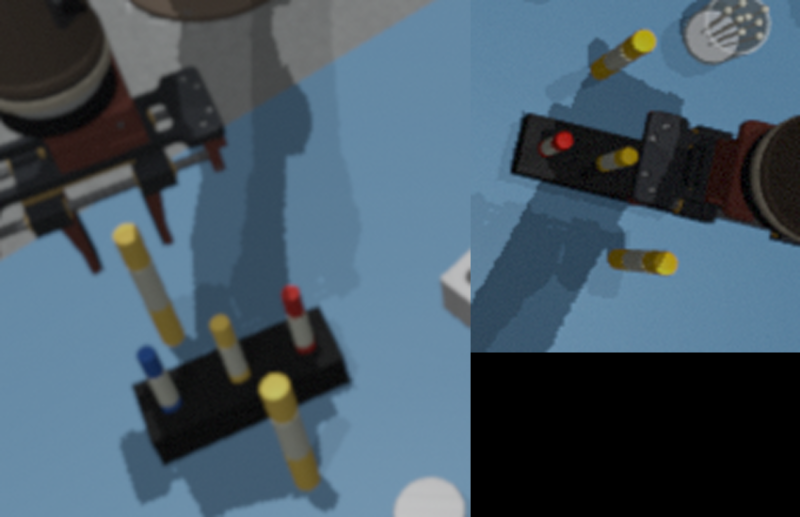

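The picture shows the arm short of the target, because a joint speed limit cut the rows. The fingers are straddling the air to the left of the marker and nothing is touched. I'll finish the approach.

{"method": "apply_moves", "body": {
  "plan": "0.018 0.016 0 0;0.017 0.016 0 -0.5;0 0 0 0;0 0 0 0"
}}

```text
time: 1.58
tool_pos: [0.515, -0.296, 0.2225]
tool_rot: [-1.073, 1.402, -1.402]
contact_force: [0.4, -0.2, -0.3]
finger_gap: 0.5
```

```bash
cat >> h.py <<'E'
def duo(S,bs,T,bt,name,f=2.5):
    a=cv2.resize(S["pixels"][bs[1]:bs[3],bs[0]:bs[2]],None,fx=f,fy=f,interpolation=2);b=cv2.resize(T["pixels"][bt[1]:bt[3],bt[0]:bt[2]],None,fx=f,fy=f,interpolation=2)
    h=max(len(a),len(b));c=np.hstack([cv2.copyMakeBorder(x,0,h-len(x),0,0,0) for x in(a,b)])
    r=min(800/c.shape[1],600/h); print("scale",f*r); cv2.imwrite("pics/"+name,cv2.resize(c,None,fx=r,fy=r,interpolation=3))
E
python3 - <<'E'
from h import *
s=st(); S,T=snap("2"); duo(S,(100,200,260,400),T,(380,170,520,330),"c2.png")
for p in ([.521,-.288,.222],[.521,-.288,.125]): print(proj(S,p),proj(T,p))
E
```

```text
t 1.57 pos [ 0.515  -0.296   0.2225] yaw -105.2 down [-0.001 -0.001 -1.   ] F [ 0.38 -0.22 -0.34] M [0.059 0.03  0.049] gap 0.5 q [ 0.49  0.36 -0.06  1.67  0.03  1.11 -1.42]
scale 2.6666666666666665
[[181.54773729 287.44716169]] [[460.56091962 241.46566047]]
[[193.19873805 316.66268674]] [[446.8626371  245.42584531]]
```

View pics/c2.png

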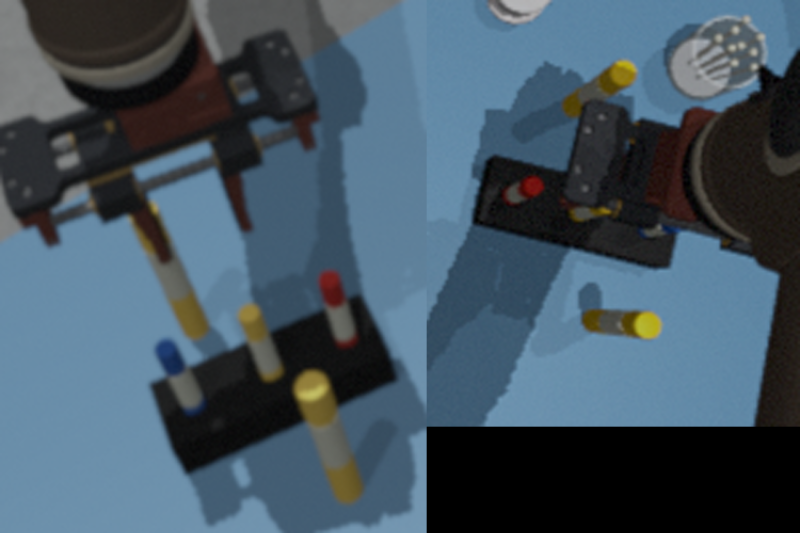

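{"method": "apply_moves", "body": {
  "plan": "0.006 0.008 0 0.4;0 0 0 0"
}}

```text
time: 1.92
tool_pos: [0.5231, -0.2851, 0.2227]
tool_rot: [-1.077, 1.394, -1.394]
contact_force: [-0.4, 0.7, -0.9]
finger_gap: 0.504
```

```bash
python3 - <<'E'
from h import *
S=load("scene2")
print(proj(S,[.515,-.296,.2225]))
s=st()
E
```

```text
[[175.64080929 287.72780708]]
t 1.93 pos [ 0.5231 -0.2851  0.2227] yaw -104.6 down [ 0.  0. -1.] F [-0.41  0.68 -0.94] M [0.059 0.028 0.034] gap 0.504 q [ 0.47  0.36 -0.07  1.67  0.03  1.11 -1.43]
```

{"method": "apply_moves", "body": {
  "plan": "-0.003 -0.003 0 0;0 0 0 0;0 0 0 0"
}}

```text
time: 2.3
tool_pos: [0.5195, -0.2892, 0.2227]
tool_rot: [-1.077, 1.395, -1.396]
contact_force: [-0.1, -0.2, -0.4]
finger_gap: 0.499
```

```bash
python3 - <<'E'
from h import *
s=st()
S,T=snap("3"); duo(S,(120,220,260,380),T,(380,190,500,310),"c3.png",4)
E
```

```text
t 2.3 pos [ 0.5195 -0.2892  0.2227] yaw -104.7 down [-0. -0. -1.] F [-0.06 -0.18 -0.44] M [ 0.05   0.046 -0.067] gap 0.499 q [ 0.48  0.36 -0.07  1.67  0.03  1.11 -1.43]
scale 3.076923076923077
```

View pics/c3.png

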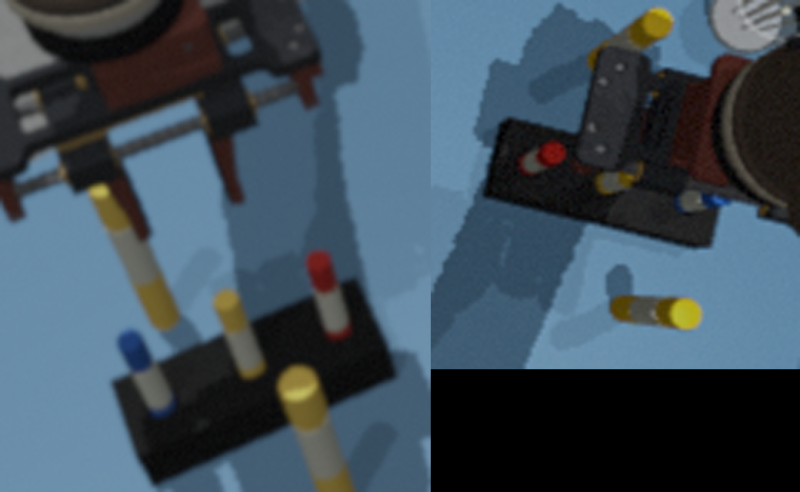

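The view shows the fingers centred either side of the marker, with blue and red clear. I'll descend.

{"method": "apply_moves", "body": {
  "plan": "0 0 -0.035 0;0 0 -0.035 0;0 0 -0.035 0;0 0 -0.034 0;0 0 0 0;0 0 0 0"
}}

```text
time: 3.15
tool_pos: [0.5204, -0.2893, 0.0848]
tool_rot: [-1.076, 1.394, -1.396]
contact_force: [-0.0, -0.0, 0.6]
finger_gap: 0.5
```

```bash
python3 - <<'E'
from h import *
s=st()
S,T=snap("4"); duo(S,(120,220,260,380),T,(380,190,500,310),"c4.png",4)
E
```

```text
t 3.15 pos [ 0.5204 -0.2893  0.0848] yaw -104.7 down [ 0.001 -0.001 -1.   ] F [-0.01 -0.01  0.56] M [ 0.031 -0.01  -0.041] gap 0.5 q [ 0.48  0.51 -0.07  1.8   0.05  0.83 -1.44]
scale 3.076923076923077
```

View pics/c4.png

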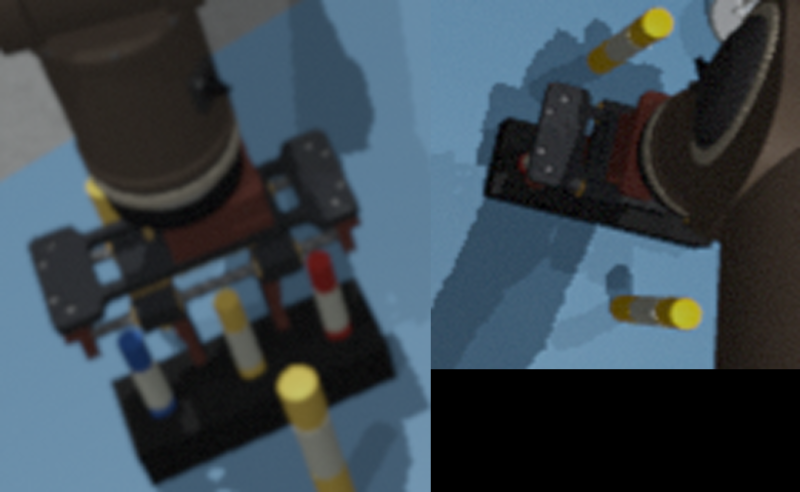

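The marker is between the fingers and nothing else is touched. I'll close.

{"method": "apply_moves", "body": {
  "plan": "0 0 0 0;0 0 0 0;0 0 0 0;0 0 0 0",
  "jaw": -1
}}

```text
time: 3.75
tool_pos: [0.5198, -0.289, 0.0839]
tool_rot: [-1.077, 1.395, -1.396]
contact_force: [0.4, 0.4, 1.9]
finger_gap: 0.172
```

```bash
python3 -c "
from h import *
st()"
```

```text
t 3.75 pos [ 0.5198 -0.289   0.0839] yaw -104.7 down [ 0. -0. -1.] F [0.36 0.4  1.89] M [0.098 0.133 0.034] gap 0.172 q [ 0.48  0.51 -0.07  1.8   0.05  0.83 -1.44]
```

{"method": "apply_moves", "body": {
  "plan": "0 0 0.035 0;0 0 0.035 0;0 0 0.035 0;0 0 0.035 0;0 0 0 0;0 0 0 0"
}}

```text
time: 4.5
tool_pos: [0.5192, -0.2887, 0.2228]
tool_rot: [-1.078, 1.396, -1.395]
contact_force: [0.6, -0.5, -1.0]
finger_gap: 0.172
```

{"method": "apply_moves", "body": {
  "plan": "0.008 0.026 0 10.5;0.008 0.026 0 10.5;0.008 0.026 0 10.5;0.008 0.026 0 10.5;0.008 0.026 0 10.5;0.008 0.026 0 10.5;0.008 0.026 0 10.5;0.008 0.026 0 10.5"
}}

```text
time: 5.5
tool_pos: [0.583, -0.08, 0.2218]
tool_rot: [-1.553, 0.28, -0.276]
contact_force: [0.5, -0.0, -0.5]
finger_gap: 0.179
```

{"method": "apply_moves", "body": {
  "plan": "0 0 0 9;0 0 0 9;0 0 0 9;0 0 0 0;0 0 0 0"
}}

```text
time: 6.12
tool_pos: [0.5832, -0.081, 0.2227]
tool_rot: [-1.569, -0.083, 0.085]
contact_force: [-0.2, -0.6, 0.3]
finger_gap: 0.18
```

```bash
python3 - <<'E'
from h import *
s=st()
S,T=snap("5"); duo(S,(220,180,380,340),T,(280,160,400,280),"c5.png",4)
E
```

```text
t 6.12 pos [ 0.5832 -0.081   0.2227] yaw 6.1 down [-0.001  0.    -1.   ] F [-0.2  -0.62  0.3 ] M [-0.018 -0.06  -0.083] gap 0.18 q [ 0.44  0.4  -0.52  1.66  0.21  1.14 -0.02]
scale 2.857142857142857
```

View pics/c5.png

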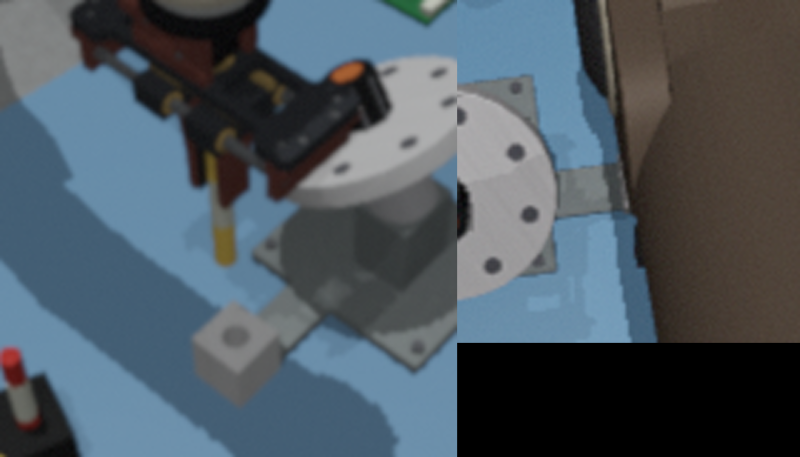

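{"method": "apply_moves", "body": {
  "plan": "0 0 -0.035 0;0.0005 0.001 -0.035 0;0 0 0 0;0 0 0 0;0 0 0 0"
}}

```text
time: 6.85
tool_pos: [0.5851, -0.08, 0.1553]
tool_rot: [-1.57, -0.088, 0.084]
contact_force: [-0.1, 1.0, 0.4]
finger_gap: 0.175
```

```bash
python3 - <<'E'
from h import *
s=st()
S,T=snap("6")
crop(S,(260,220,360,320),6,"c6.png")
z=s["tool_pos"][2]-.079
print(z,proj(S,[*s["tool_pos"][:2],z]),proj(S,[.5838,-.08,.05]))
E
```

```text
t 6.85 pos [ 0.5851 -0.08    0.1553] yaw 6.3 down [ 0.003 -0.    -1.   ] F [-0.12  0.97  0.35] M [-0.006 -0.076  0.042] gap 0.175 q [ 0.42  0.47 -0.5   1.73  0.26  1.   -0.06]
0.07632112374261059 [[300.83548479 290.31746523]] [[300.9372119 296.945338 ]]
```

View pics/c6.png

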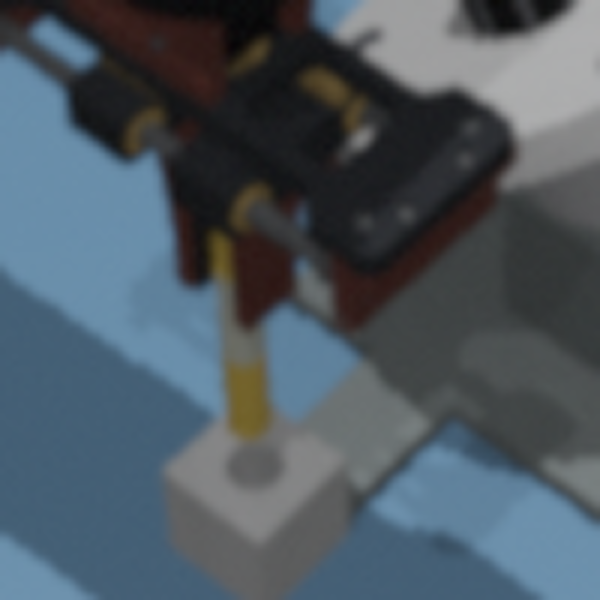

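```bash
python3 - <<'E'
from h import *
S=load("scene6")
a=plane(S,(301.6,290.8),.0763);b=plane(S,(302.5,297.7),.05);print(a,b,b-a)
E
```

```text
[ 0.58709095 -0.07957727  0.0763    ] [ 0.58744448 -0.07878279  0.05      ] [ 0.00035353  0.00079448 -0.0263    ]
```

The marker end is at crop (250,425) and the hole at (255,466), which puts them within about 1 mm of each other. I'll lower it gently.

{"method": "apply_moves", "body": {
  "plan": "0 0.0005 -0.015 0;0 0 -0.015 0;0 0 -0.008 0;0 0 0 0"
}}

```text
time: 7.45
tool_pos: [0.5837, -0.0793, 0.1146]
tool_rot: [-1.568, -0.086, 0.088]
contact_force: [0.2, -0.4, 0.1]
finger_gap: 0.176
```

```bash
python3 - <<'E'
from h import *
s=st()
S,T=snap("7")
crop(S,(260,220,360,320),6,"c7.png")
E
```

```text
t 7.45 pos [ 0.5837 -0.0793  0.1146] yaw 6.3 down [-0.002  0.    -1.   ] F [ 0.19 -0.45  0.07] M [-0.049 -0.082 -0.044] gap 0.176 q [ 0.41  0.51 -0.48  1.77  0.29  0.93 -0.08]
```

View pics/c7.png

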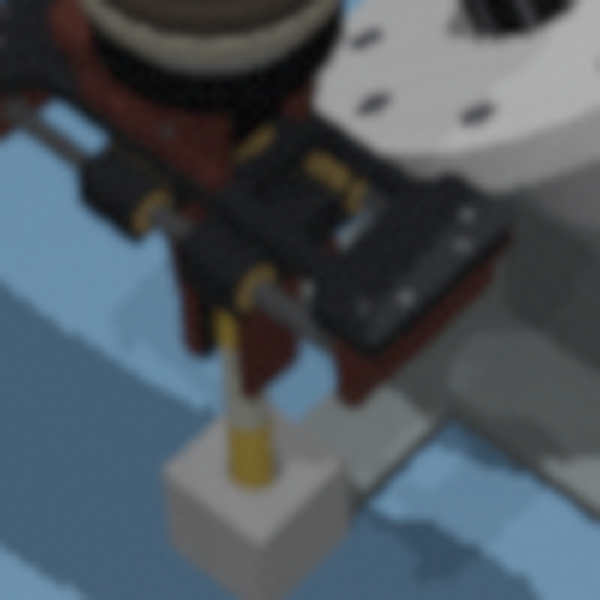

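The marker end has entered the hole with no contact force, and the socket rim cuts off its lower end in the picture. I'll continue down.

{"method": "apply_moves", "body": {
  "plan": "0 0 -0.012 0;0 0 -0.012 0;0 0 -0.002 0;0 0 0 0;0 0 0 0"
}}

```text
time: 8.18
tool_pos: [0.5842, -0.0794, 0.0898]
tool_rot: [-1.569, -0.087, 0.087]
contact_force: [-1.0, 0.0, 0.0]
finger_gap: 0.175
```

```bash
python3 - <<'E'
from h import *
s=st()
E
```

```text
t 8.18 pos [ 0.5842 -0.0794  0.0898] yaw 6.3 down [ 0. -0. -1.] F [-0.98  0.01  0.04] M [-0.048 -0.048  0.03 ] gap 0.175 q [ 0.4   0.54 -0.47  1.79  0.31  0.88 -0.1 ]
```

{"method": "apply_moves", "body": {
  "plan": "0 0 -0.0025 0;0 0 0 0;0 0 0 0"
}}

```text
time: 8.55
tool_pos: [0.5841, -0.0795, 0.0872]
tool_rot: [-1.569, -0.087, 0.087]
contact_force: [-0.7, -0.2, -1.3]
finger_gap: 0.175
```

{"method": "apply_moves", "body": {
  "plan": "0 0 0 0;0 0 0 0;0 0 0 0",
  "jaw": 0
}}

```text
time: 8.93
tool_pos: [0.5842, -0.0795, 0.0872]
tool_rot: [-1.569, -0.087, 0.087]
contact_force: [-0.4, -0.0, 0.5]
finger_gap: 0.475
```

{"method": "apply_moves", "body": {
  "plan": "0 0 0.04 0;0 0 0.05 0;0 0 0.05 0;0 0 0.02 0;0 0 0 0"
}}

```text
time: 9.55
tool_pos: [0.585, -0.0794, 0.2488]
tool_rot: [-1.57, -0.089, 0.084]
contact_force: [-0.0, 1.1, -0.2]
finger_gap: 0.5
```

```bash
python3 - <<'E'
from h import *
s=st()
S,T=snap("8")
crop(S,(220,180,420,340),4,"c8.png")
E
```

```text
t 9.55 pos [ 0.585  -0.0794  0.2488] yaw 6.3 down [ 0.003 -0.001 -1.   ] F [-0.04  1.13 -0.22] M [-0.018 -0.032  0.028] gap 0.5 q [ 0.45  0.38 -0.53  1.63  0.2   1.19 -0.01]
```

View pics/c8.png

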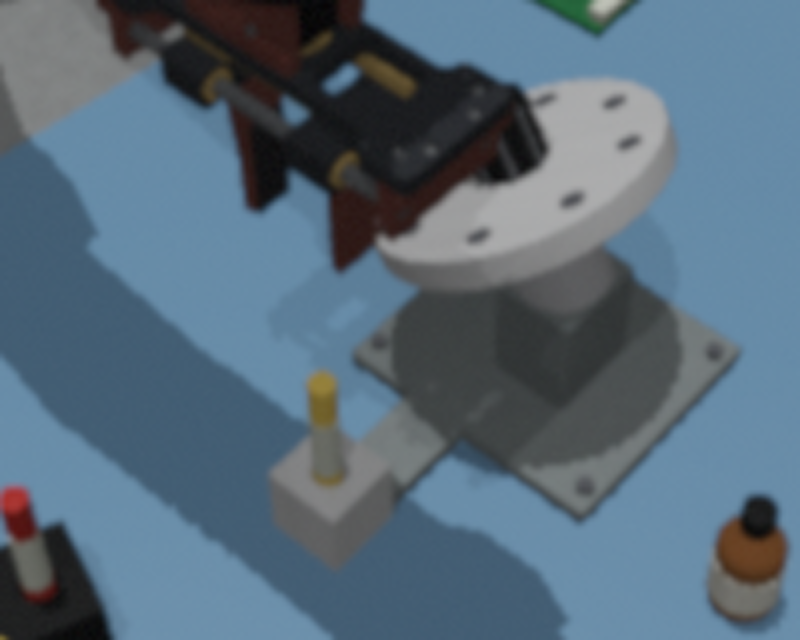

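The marker stands upright in the socket at crop (325,430) and has been released. Next is the knob. I estimate its top at about (0.5355, 0.0757, 0.183), with the stand yawed about 6.4°. I'll move above it with the jaw near the stand's y, offset −15° for the first stroke.

{"method": "apply_moves", "body": {
  "plan": "-0.0055 0.0195 0 9.4;-0.0055 0.0195 0 9.4;-0.0055 0.0195 0 9.4;-0.0055 0.0195 0 9.4;-0.0055 0.0195 0 9.4;-0.0055 0.0195 0 9.4;-0.0055 0.0195 0 9.4;-0.0055 0.0195 0 9.4",
  "jaw": 0.36
}}

```text
time: 10.65
tool_pos: [0.5391, 0.077, 0.2454]
tool_rot: [-1.271, -1.102, 1.105]
contact_force: [-0.6, -0.8, 1.0]
finger_gap: 0.68
```

{"method": "apply_moves", "body": {
  "plan": "0 0 0 0;0 0 0 0;0 0 0 0"
}}

```text
time: 11.02
tool_pos: [0.5403, 0.0754, 0.2467]
tool_rot: [-1.277, -1.096, 1.098]
contact_force: [0.1, -0.2, 0.9]
finger_gap: 0.688
```

```bash
python3 - <<'E'
from h import *
s=st()
S,T=snap("9")
duo(S,(270,130,430,290),T,(210,160,350,280),"c9.png",4)
p=s["tool_pos"];print(proj(S,p),proj(T,p),proj(S,[.5355,.0757,.183]),proj(T,[.5355,.0757,.183]))
E
```

```text
t 11.03 pos [0.5403 0.0754 0.2467] yaw 81.3 down [-0.001 -0.    -1.   ] F [ 0.09 -0.18  0.88] M [ 0.003 -0.078 -0.006] gap 0.688 q [ 0.43  0.38 -0.85  1.72  0.3   1.19  0.92]
scale 2.6666666666666665
[[342.6120217  183.74009002]] [[269.82394098 230.80822922]] [[340.4058469  204.74976896]] [[273.79305501 236.69609222]]
```

View pics/c9.png

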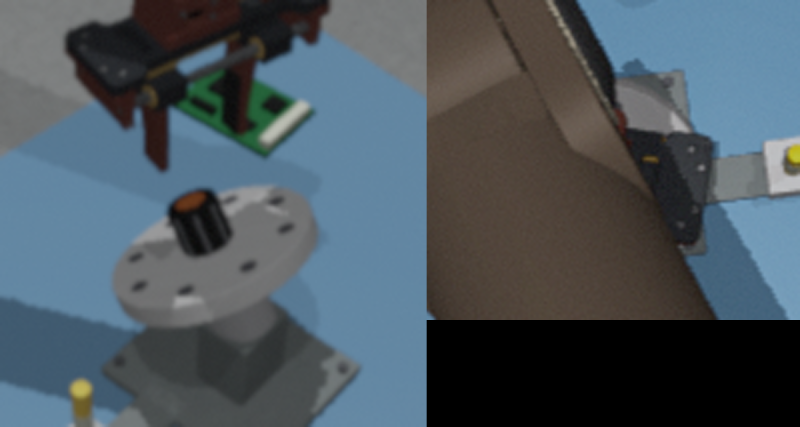

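The top view is occluded by the arm. The scene view shows the fingers straddling the knob, with finger tips at (157,165) and (243,135) in the crop and the knob spot at (190,203). I'll descend in stages.

{"method": "apply_moves", "body": {
  "plan": "0 0 -0.02 0;0 0 -0.02 0;0 0 -0.02 0;0 0 -0.01 0;0 0 0 0"
}}

```text
time: 11.75
tool_pos: [0.54, 0.0763, 0.1768]
tool_rot: [-1.275, -1.099, 1.1]
contact_force: [0.7, 0.7, 0.0]
finger_gap: 0.678
```

{"method": "apply_moves", "body": {
  "plan": "0 0 -0.008 0;0 0 -0.007 0;0 0 0 0;0 0 0 0"
}}

```text
time: 12.25
tool_pos: [0.5402, 0.0766, 0.1623]
tool_rot: [-1.275, -1.1, 1.099]
contact_force: [0.1, 0.1, -1.0]
finger_gap: 0.675
```

```bash
python3 - <<'E'
from h import *
s=st()
S,T=snap("10")
crop(S,(280,160,420,265),5,"c10.png")
E
```

```text
t 12.25 pos [0.5402 0.0766 0.1623] yaw 81.5 down [ 0.  0. -1.] F [ 0.13  0.07 -1.01] M [ 0.104 -0.099  0.013] gap 0.675 q [ 0.39  0.46 -0.81  1.82  0.39  1.03  0.85]
```

View pics/c10.png

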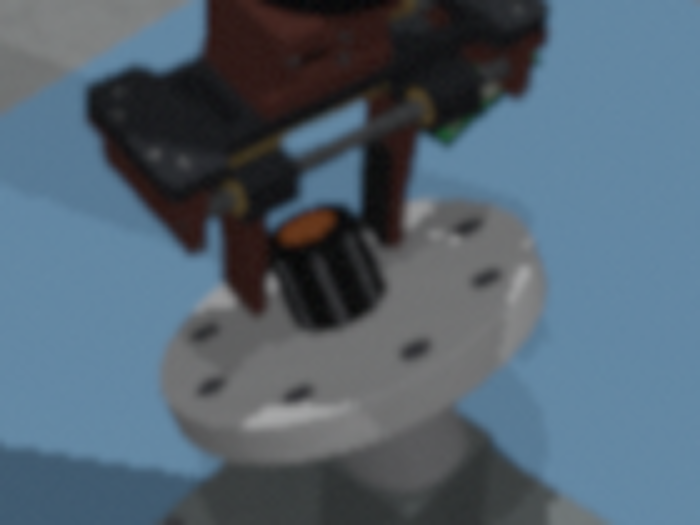

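{"method": "apply_moves", "body": {
  "plan": "0 0 0 0;0 0 0 0;0 0 0 0;0 0 0 0",
  "jaw": -1
}}

```text
time: 12.85
tool_pos: [0.5404, 0.0777, 0.1623]
tool_rot: [-1.274, -1.102, 1.099]
contact_force: [1.3, 5.3, -2.6]
finger_gap: 0.49
```

```bash
python3 -c "
from h import *
st()"
```

```text
t 12.85 pos [0.5404 0.0777 0.1623] yaw 81.6 down [ 0.001  0.002 -1.   ] F [ 1.3   5.26 -2.6 ] M [ 1.403 -0.537  0.274] gap 0.49 q [ 0.39  0.46 -0.81  1.82  0.39  1.02  0.85]
```

{"method": "apply_moves", "body": {
  "plan": "0 0 0 5;0 0 0 5"
}}

```text
time: 13.1
tool_pos: [0.5398, 0.0773, 0.1622]
tool_rot: [-1.194, -1.231, 1.231]
contact_force: [-4.3, 4.9, 2.7]
finger_gap: 0.475
```

```bash
python3 -c "
from h import *
st()"
```

```text
t 13.1 pos [0.5398 0.0773 0.1622] yaw 91.7 down [-0.     0.001 -1.   ] F [-4.28  4.86  2.72] M [ 0.853  0.924 -0.177] gap 0.475 q [ 0.42  0.47 -0.85  1.82  0.41  1.04  1.  ]
```

{"method": "apply_moves", "body": {
  "plan": "0 0 0 5;0 0 0 5"
}}

```text
time: 13.35
tool_pos: [0.5401, 0.0771, 0.1621]
tool_rot: [-1.105, -1.358, 1.357]
contact_force: [-2.2, 5.6, 0.8]
finger_gap: 0.474
```

```bash
python3 - <<'E'
from h import *
s=st()
S,T=snap("11")
crop(S,(280,160,420,265),5,"c11.png")
E
```

```text
t 13.35 pos [0.5401 0.0771 0.1621] yaw 101.7 down [-0.     0.001 -1.   ] F [-2.24  5.61  0.76] M [ 0.185  0.016 -0.693] gap 0.474 q [ 0.44  0.49 -0.89  1.82  0.44  1.05  1.16]
```

View pics/c11.png

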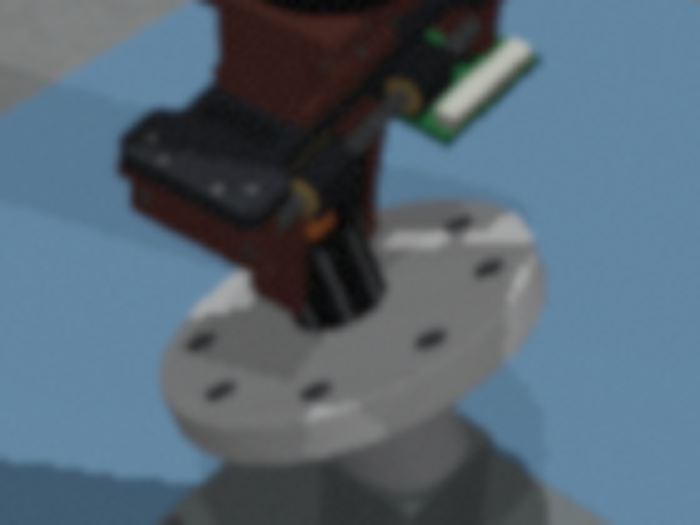

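The hole at crop (298,393) moved to (317,390), so the disc turns with the grip. I'll write a bolt-hole tracker, since the ring repeats every 45°, and a calculation of the torque about the axis.

```bash
cat >> h.py <<'E'
yaw0=np.radians(6.4); sx=np.array([np.cos(yaw0),np.sin(yaw0),0]); sy=np.array([-np.sin(yaw0),np.cos(yaw0),0]); ez=np.array([0,0,1.])
A=-.5*sx+.866025*ez; B=.866025*sx+.5*ez   # B: uphill in disc plane; -B is lowest
KT=np.array([.5355,.0757,.183])
def discpt(d,uv,off=(0,0)):
    R=cv2.Rodrigues(d["rvec"])[0]; c=-R.T@d["tvec"].ravel(); r=R.T@np.linalg.inv(K(d))@np.array([uv[0]-off[0],uv[1]-off[1],1])
    C=KT-.04*A; X=c+r*((C-c)@A)/(r@A)-C; return X@(-B),X@sy   # (down, stand y)
def holes(d,off=(.7,.6),rr=(.052,.078)):
    g=cv2.cvtColor(d["pixels"],cv2.COLOR_BGR2GRAY).astype(np.float32); g=cv2.GaussianBlur(g,(0,0),.8)
    bg=cv2.morphologyEx(g,cv2.MORPH_CLOSE,np.ones((11,11)))
    m=((bg-g)>28).astype(np.uint8); n,l,s,c=cv2.connectedComponentsWithStats(m); o=[]
    for i in range(1,n):
        if not 5<=s[i][4]<=45 or s[i][2]>12 or s[i][3]>9: continue
        w=(bg-g)*(l==i); yy,xx=np.nonzero(w); q=w[yy,xx]; u=((xx*q).sum()/q.sum(),(yy*q).sum()/q.sum())
        a,b=discpt(d,u,off); r=np.hypot(a,b)
        if rr[0]<r<rr[1]: o.append((round(u[0],1),round(u[1],1),round(r,4),round(np.degrees(np.arctan2(b,a)),1),int(s[i][4])))
    return o
def hang(d,v=True):
    o=holes(d); 
    if v: print(*o,sep="\n")
    th=np.array([x[3] for x in o]); z=np.exp(1j*np.radians(th*8)).mean(); print("mod45 angle",round(np.degrees(np.angle(z))/8,2),"coh",round(abs(z),2),len(o))
E
python3 - <<'E'
from h import *
for t in("0","10","11"): hang(load("scene"+t))
E
```

```text
(np.float64(355.8), np.float64(204.4), np.float64(0.0695), np.float64(62.0), 5)
(np.float64(373.0), np.float64(205.1), np.float64(0.067), np.float64(105.3), 14)
(np.float64(376.7), np.float64(215.3), np.float64(0.0652), np.float64(151.6), 17)
(np.float64(320.5), np.float64(226.0), np.float64(0.0674), np.float64(-25.0), 10)
(np.float64(362.6), np.float64(229.5), np.float64(0.0644), np.float64(-162.4), 19)
(np.float64(321.9), np.float64(236.7), np.float64(0.0653), np.float64(-70.2), 16)
(np.float64(339.2), np.float64(238.6), np.float64(0.0644), np.float64(-116.2), 18)
mod45 angle 17.87 coh 0.97 7
(np.float64(372.8), np.float64(204.6), np.float64(0.0684), np.float64(103.0), 20)
(np.float64(376.9), np.float64(215.0), np.float64(0.0655), np.float64(150.7), 13)
(np.float64(320.5), np.float64(226.1), np.float64(0.0673), np.float64(-25.3), 21)
(np.float64(362.5), np.float64(229.5), np.float64(0.0642), np.float64(-162.3), 16)
(np.float64(321.7), np.float64(236.9), np.float64(0.0658), np.float64(-70.4), 11)
(np.float64(339.3), np.float64(238.1), np.float64(0.0626), np.float64(-115.9), 11)
mod45 angle 17.51 coh 0.94 6
(np.float64(371.1), np.float64(204.5), np.float64(0.0671), np.float64(99.1), 23)
(np.float64(377.5), np.float64(213.1), np.float64(0.0658), np.float64(143.9), 15)
(np.float64(319.9), np.float64(227.9), np.float64(0.0663), np.float64(-31.9), 21)
(np.float64(365.6), np.float64(227.4), np.float64(0.0643), np.float64(-169.4), 17)
(np.float64(323.4), np.float64(237.9), np.float64(0.0657), np.float64(-77.2), 11)
(np.float64(342.7), np.float64(237.7), np.float64(0.0638), np.float64(-123.0), 13)
mod45 angle 11.09 coh 0.97 6
```

The tracker is clean. The rotor turned 6.5° for a 20° twist, so there is some wind-up or slip. I'll shift slightly sideways to relieve the side force and, at the same time, find the point the moment readings refer to.

{"method": "apply_moves", "body": {
  "plan": "0 0 0 0;0 0 0 0"
}}

```text
time: 13.7
tool_pos: [0.5401, 0.0771, 0.1621]
tool_rot: [-1.107, -1.357, 1.356]
contact_force: [0.9, 5.0, -2.9]
finger_gap: 0.474
```

```bash
python3 -c "
from h import *
st(); S,T=snap('12'); hang(S,0)"
```

```text
t 13.7 pos [0.5401 0.0771 0.1621] yaw 101.6 down [ 0.  0. -1.] F [ 0.87  5.02 -2.89] M [ 0.583 -0.577  0.131] gap 0.474 q [ 0.44  0.49 -0.89  1.82  0.44  1.05  1.15]
mod45 angle 11.17 coh 0.98 6
```

{"method": "apply_moves", "body": {
  "plan": "0 0.002 0 0;0 0 0 0"
}}

```text
time: 14.05
tool_pos: [0.54, 0.0771, 0.1621]
tool_rot: [-1.109, -1.354, 1.357]
contact_force: [-0.3, -4.1, 0.9]
finger_gap: 0.474
```

```bash
python3 -c "
from h import *
st(); S,T=snap('12'); hang(S,0);st()"
```

```text
t 14.05 pos [0.54   0.0771 0.1621] yaw 101.5 down [-0.001 -0.002 -1.   ] F [-0.26 -4.14  0.91] M [-0.993 -0.289  0.166] gap 0.474 q [ 0.44  0.49 -0.89  1.82  0.44  1.05  1.15]
mod45 angle 11.09 coh 0.97 6
t 14.15 pos [0.5401 0.0771 0.1621] yaw 101.5 down [-0.001 -0.002 -1.   ] F [-0.33 -4.12  0.8 ] M [-1.277 -0.266  0.166] gap 0.478 q [ 0.44  0.49 -0.89  1.82  0.44  1.05  1.15]
```

{"method": "apply_moves", "body": {
  "plan": "0.002 0 0 0;0 0 0 0"
}}

```text
time: 14.4
tool_pos: [0.5401, 0.0771, 0.162]
tool_rot: [-1.106, -1.351, 1.36]
contact_force: [-8.2, -5.6, 9.2]
finger_gap: 0.475
```

```bash
python3 -c "
from h import *
st(); S,T=snap('12'); hang(S,0);st()"
```

```text
t 14.4 pos [0.5401 0.0771 0.162 ] yaw 101.5 down [-0.004 -0.003 -1.   ] F [-8.23 -5.61  9.21] M [-1.579  1.546  0.169] gap 0.475 q [ 0.44  0.49 -0.89  1.81  0.44  1.05  1.15]
mod45 angle 11.1 coh 0.97 6
t 14.5 pos [0.5401 0.0771 0.162 ] yaw 101.5 down [-0.004 -0.003 -1.   ] F [-9.41 -5.81  9.14] M [-1.567  1.498  0.196] gap 0.473 q [ 0.44  0.49 -0.89  1.81  0.44  1.05  1.15]
```

The shifts show the moment is taken at the wrist, about 0.2 m above the grip. I'll undo the excess shift so the side forces are near zero, then make slow strokes and read the torque about the axis.

```bash
cat >> h.py <<'E'
def tau(tag=""):
    from station import env
    import json
    s=env.state(); F=np.array(s["contact_force"]); M=np.array(s["torque"]); H=.2
    g=M-np.cross([0,0,-H],F)
    from scipy.spatial.transform import Rotation as R
    Y=R.from_rotvec(s["tool_rot"]).as_matrix(); y=np.degrees(np.arctan2(Y[1,0],Y[0,0]))
    print(tag,"t",round(s["time"],2),"phi",round(y-96.4,1),"tauA",round(g@A,3),"tauB",round(g@B,3),"F",F.round(1),"M",M.round(2),"gap",round(s["finger_gap"],3))
E
sed -i '1i import warnings' h.py
cat > t.py <<'E'
from h import *
tau()
E
cat > th.py <<'E'
from h import *
from station import env
tau()
d=env.get_image("scene"); hang({k:np.array(v) for k,v in d.items()},0)
E

```

{"method": "apply_moves", "body": {
  "plan": "-0.002 -0.001 0 0;0 0 0 0;0 0 0 0"
}}

```text
time: 14.88
tool_pos: [0.5401, 0.0771, 0.1621]
tool_rot: [-1.108, -1.355, 1.356]
contact_force: [-0.3, -3.4, -0.3]
finger_gap: 0.476
```

```bash
python3 th.py
```

```text
t 14.88 phi 5.1 tauA 0.385 tauB -0.335 F [-0.3 -3.4 -0.3] M [-1.13 -0.18  0.17] gap 0.476
mod45 angle 11.12 coh 0.97 6
```

{"method": "apply_moves", "body": {
  "plan": "0 0 0 3;0 0 0 3"
}}

```text
time: 15.18
tool_pos: [0.5397, 0.0768, 0.1622]
tool_rot: [-1.048, -1.429, 1.432]
contact_force: [-3.2, -3.8, 2.6]
finger_gap: 0.484
```

```bash
python3 th.py
```

```text
t 15.18 phi 11.1 tauA -0.179 tauB -1.374 F [-3.2 -3.8  2.6] M [-1.84  0.33 -0.84] gap 0.484
mod45 angle 8.56 coh 0.96 6
```

{"method": "apply_moves", "body": {
  "plan": "0 0 0 3;0 0 0 3"
}}

```text
time: 15.48
tool_pos: [0.5393, 0.0764, 0.1623]
tool_rot: [-0.986, -1.501, 1.507]
contact_force: [-10.0, -6.9, 10.8]
finger_gap: 0.489
```

```bash
python3 th.py
```

```text
t 15.47 phi 17.1 tauA -0.014 tauB -1.412 F [-10.   -6.9  10.8] M [-2.53  1.42 -0.72] gap 0.489
mod45 angle 5.48 coh 0.94 6
```

{"method": "apply_moves", "body": {
  "plan": "0 0 0 -3;0 0 0 -3"
}}

```text
time: 15.78
tool_pos: [0.5401, 0.077, 0.1624]
tool_rot: [-1.051, -1.428, 1.43]
contact_force: [1.1, -4.2, -0.5]
finger_gap: 0.479
```

```bash
python3 th.py
```

```text
t 15.78 phi 11.0 tauA 0.314 tauB -0.102 F [ 1.1 -4.2 -0.5] M [-1.05 -0.54  0.22] gap 0.479
mod45 angle 7.89 coh 0.96 6
```

{"method": "apply_moves", "body": {
  "plan": "0 0 0 -3;0 0 0 -3"
}}

```text
time: 16.08
tool_pos: [0.5414, 0.0774, 0.1623]
tool_rot: [-1.11, -1.356, 1.352]
contact_force: [2.9, -4.0, -2.4]
finger_gap: 0.474
```

```bash
python3 th.py
```

```text
t 16.07 phi 5.0 tauA 0.439 tauB 0.154 F [ 2.9 -4.  -2.4] M [-0.85 -1.01  0.46] gap 0.474
mod45 angle 9.17 coh 0.97 6
```

{"method": "apply_moves", "body": {
  "plan": "0 0 0 -3;0 0 0 -3"
}}

```text
time: 16.38
tool_pos: [0.5427, 0.0776, 0.1623]
tool_rot: [-1.166, -1.283, 1.275]
contact_force: [7.2, -3.4, -5.0]
finger_gap: 0.478
```

```bash
python3 th.py
```

```text
t 16.38 phi -1.0 tauA 0.445 tauB 0.498 F [ 7.2 -3.4 -5. ] M [-0.43 -1.8   0.63] gap 0.478
mod45 angle 9.42 coh 0.94 6
```

{"method": "apply_moves", "body": {
  "plan": "0 0 0 -3;0 0 0 -3"
}}

```text
time: 16.68
tool_pos: [0.5418, 0.0775, 0.1626]
tool_rot: [-1.215, -1.205, 1.2]
contact_force: [9.5, -6.0, -2.4]
finger_gap: 0.48
```

```bash
python3 th.py
```

```text
t 16.68 phi -7.0 tauA 0.353 tauB 1.077 F [ 9.5 -6.  -2.4] M [-0.41 -2.05  0.84] gap 0.48
mod45 angle 11.12 coh 0.94 6
```

Turning +A takes about 0.1 N m and turning −A about 0.42 N m. So the heavy side is well out on the +y side and +A lowers it. I'll ratchet +A with long strokes and watch where the torque rises.

{"method": "apply_moves", "body": {
  "plan": "0 0 0 0;0 0 0 0;0 0 0 -7.5;0 0 0 -7.5;0 0 0 0;0 0 0 0",
  "jaw": 0.22
}}

```text
time: 17.48
tool_pos: [0.54, 0.0779, 0.1621]
tool_rot: [-1.323, -1.01, 1.01]
contact_force: [-0.1, 0.6, 0.4]
finger_gap: 0.61
```

```bash
python3 th.py; python3 -c "
from h import *
st()"
```

```text
t 17.48 phi -21.7 tauA 0.047 tauB -0.065 F [-0.1  0.6  0.4] M [ 0.05 -0.13  0.01] gap 0.61
mod45 angle 11.27 coh 0.96 6
t 17.52 pos [0.5401 0.0778 0.1621] yaw 74.7 down [-0.  0. -1.] F [ 0.67  0.67 -0.28] M [-0.007 -0.128  0.016] gap 0.611 q [ 0.37  0.45 -0.78  1.82  0.37  1.02  0.74]
```

{"method": "apply_moves", "body": {
  "plan": "0 0 0 0;0 0 0 0;0 0 0 0",
  "jaw": -1
}}

```text
time: 17.9
tool_pos: [0.5402, 0.0781, 0.1621]
tool_rot: [-1.324, -1.009, 1.008]
contact_force: [1.7, 1.5, -2.9]
finger_gap: 0.504
```

{"method": "apply_moves", "body": {
  "plan": "0 0 0 5;0 0 0 5;0 0 0 5"
}}

```text
time: 18.27
tool_pos: [0.5394, 0.0774, 0.162]
tool_rot: [-1.211, -1.204, 1.206]
contact_force: [-7.2, 1.1, 2.4]
finger_gap: 0.481
```

```bash
python3 th.py
```

```text
t 18.27 phi -6.7 tauA -0.073 tauB -0.071 F [-7.2  1.1  2.4] M [ 0.2   1.34 -0.1 ] gap 0.481
mod45 angle 5.68 coh 0.95 6
```

{"method": "apply_moves", "body": {
  "plan": "0 0 0 4;0 0 0 4"
}}

```text
time: 18.58
tool_pos: [0.5406, 0.0773, 0.1617]
tool_rot: [-1.145, -1.306, 1.305]
contact_force: [3.5, 2.9, -8.6]
finger_gap: 0.47
```

```bash
python3 th.py
```

```text
t 18.57 phi 1.1 tauA -0.198 tauB -0.725 F [ 3.5  2.9 -8.6] M [ 0.1  -1.18 -0.53] gap 0.47
mod45 angle 3.31 coh 0.95 7
```

{"method": "apply_moves", "body": {
  "plan": "0 0 0 4;0 0 0 4"
}}

```text
time: 18.88
tool_pos: [0.5394, 0.0767, 0.162]
tool_rot: [-1.069, -1.403, 1.407]
contact_force: [-6.9, -0.4, 5.4]
finger_gap: 0.481
```

```bash
python3 th.py
```

```text
t 18.88 phi 9.1 tauA -0.12 tauB -1.126 F [-6.9 -0.4  5.4] M [-0.95  0.96 -0.67] gap 0.481
mod45 angle 0.56 coh 0.96 6
```

{"method": "apply_moves", "body": {
  "plan": "0 0 0 4;0 0 0 4;0 0 0 4"
}}

```text
time: 19.3
tool_pos: [0.5388, 0.0758, 0.1622]
tool_rot: [-0.943, -1.548, 1.556]
contact_force: [-6.7, -2.3, 7.5]
finger_gap: 0.498
```

```bash
python3 th.py
```

```text
t 19.3 phi 21.0 tauA -0.111 tauB -1.599 F [-6.7 -2.3  7.5] M [-1.75  1.03 -0.9 ] gap 0.498
mod45 angle -3.17 coh 0.9 7
```

That stroke gave 14° of rotor travel for 43° of twist. This is slow, but it is steady and affordable. I'll use longer, faster strokes.

{"method": "apply_moves", "body": {
  "plan": "0 0 0 0;0 0 0 -4;0 0 0 -10;0 0 0 -10;0 0.001 0 -10;0 0.001 0 -10;0.001 0 0 -5;0 0 0 0",
  "jaw": 0.3
}}

```text
time: 20.35
tool_pos: [0.5415, 0.0797, 0.1624]
tool_rot: [-1.364, -0.929, 0.928]
contact_force: [1.2, -0.3, -0.0]
finger_gap: 0.651
```

```bash
python3 th.py;python3 -c "
from h import *
st()"
```

```text
t 20.35 phi -27.9 tauA -0.018 tauB 0.049 F [ 1.2 -0.3 -0. ] M [-0.03 -0.12  0.01] gap 0.651
mod45 angle -3.81 coh 0.95 5
t 20.4 pos [0.5413 0.0797 0.1623] yaw 68.6 down [ 0.001 -0.    -1.   ] F [0.84 0.53 0.07] M [ 0.026 -0.16  -0.001] gap 0.649 q [ 0.34  0.45 -0.75  1.82  0.36  1.02  0.64]
```

{"method": "apply_moves", "body": {
  "plan": "0 0 0 0;0 0 0 0;0 0 0 0;0 0 0 7;0 0 0 7;0 0 0 7;0 0 0 7",
  "jaw": -1
}}

```text
time: 21.28
tool_pos: [0.5413, 0.0774, 0.1615]
tool_rot: [-1.153, -1.293, 1.296]
contact_force: [-1.2, -5.5, -3.3]
finger_gap: 0.474
```

```bash
python3 th.py
```

```text
t 21.27 phi 0.2 tauA -0.118 tauB -0.514 F [-1.2 -5.5 -3.3] M [-1.44 -0.28 -0.36] gap 0.474
mod45 angle -13.08 coh 0.72 7
```

{"method": "apply_moves", "body": {
  "plan": "0 0 0 7;0 0 0 7"
}}

```text
time: 21.58
tool_pos: [0.5404, 0.0769, 0.1618]
tool_rot: [-1.018, -1.465, 1.473]
contact_force: [-4.2, -6.5, 2.5]
finger_gap: 0.487
```

```bash
python3 th.py
```

```text
t 21.57 phi 14.2 tauA -0.187 tauB -1.481 F [-4.2 -6.5  2.5] M [-2.44  0.33 -0.9 ] gap 0.487
mod45 angle -18.2 coh 0.98 6
```

{"method": "apply_moves", "body": {
  "plan": "0 0 0 7;0 0 0 7"
}}

```text
time: 21.88
tool_pos: [0.5401, 0.0759, 0.162]
tool_rot: [-0.861, -1.632, 1.644]
contact_force: [-6.9, -9.8, 6.5]
finger_gap: 0.51
```

```bash
python3 th.py;python3 -c "
from h import *
st()"
```

```text
t 21.88 phi 28.1 tauA -0.08 tauB -1.563 F [-6.9 -9.8  6.5] M [-3.22  0.76 -0.85] gap 0.51
mod45 angle 21.57 coh 0.99 7
t 21.93 pos [0.5401 0.0758 0.1619] yaw 124.9 down [-0.003 -0.006 -1.   ] F [ -7.42 -10.18   9.51] M [-2.947  0.967 -0.018] gap 0.51 q [ 0.49  0.53 -0.98  1.81  0.5   1.08  1.51]
```

{"method": "apply_moves", "body": {
  "plan": "0 0 0 0;0 0 0 -7;0 -0.001 0 -10;0 -0.001 0 -10;0 0 0 -10;0 0 0 -10;0 0 0 -10;0 0 0 0",
  "jaw": 0.3
}}

```text
time: 22.92
tool_pos: [0.5414, 0.0785, 0.1624]
tool_rot: [-1.369, -0.918, 0.916]
contact_force: [-0.4, 0.7, 0.0]
finger_gap: 0.65
```

{"method": "apply_moves", "body": {
  "plan": "0 0 0 0;0 0 0 0;0 0 0 0;0 0 0 7;0 0 0 7;0 0 0 7",
  "jaw": -1
}}

```text
time: 23.68
tool_pos: [0.5405, 0.0774, 0.162]
tool_rot: [-1.219, -1.192, 1.194]
contact_force: [3.7, 1.0, -7.8]
finger_gap: 0.479
```

```bash
python3 th.py
```

```text
t 23.68 phi -7.6 tauA -0.221 tauB -0.024 F [ 3.7  1.  -7.8] M [ 0.33 -1.04 -0.2 ] gap 0.479
mod45 angle 13.82 coh 0.94 6
```

{"method": "apply_moves", "body": {
  "plan": "0 0 0 6;0 0 0 6"
}}

```text
time: 23.98
tool_pos: [0.5415, 0.0774, 0.1618]
tool_rot: [-1.116, -1.344, 1.343]
contact_force: [-1.2, 2.1, -1.3]
finger_gap: 0.471
```

```bash
python3 th.py
```

```text
t 23.98 phi 4.2 tauA -0.245 tauB -0.974 F [-1.2  2.1 -1.3] M [-0.31  0.19 -0.7 ] gap 0.471
mod45 angle 11.49 coh 0.97 6
```

{"method": "apply_moves", "body": {
  "plan": "0 0 0 6;0 0 0 6"
}}

```text
time: 24.28
tool_pos: [0.5402, 0.0767, 0.1621]
tool_rot: [-0.997, -1.489, 1.494]
contact_force: [1.4, 1.6, -2.7]
finger_gap: 0.49
```

```bash
python3 th.py
```

```text
t 24.27 phi 16.1 tauA -0.246 tauB -1.115 F [ 1.4  1.6 -2.7] M [-0.47 -0.79 -0.77] gap 0.49
mod45 angle 6.74 coh 0.94 6
```

{"method": "apply_moves", "body": {
  "plan": "0 0 0 6;0 0 0 6"
}}

```text
time: 24.58
tool_pos: [0.54, 0.0758, 0.1621]
tool_rot: [-0.862, -1.632, 1.639]
contact_force: [-6.8, -4.2, 7.4]
finger_gap: 0.514
```

```bash
python3 th.py
```

```text
t 24.57 phi 28.0 tauA -0.382 tauB -1.273 F [-6.8 -4.2  7.4] M [-1.7   0.92 -0.97] gap 0.514
mod45 angle 2.28 coh 0.92 6
```

{"method": "apply_moves", "body": {
  "plan": "0 0 0 0;0 0 0 -7;0 0 0 -10;0 0 0 -10;0 0 0 -10;0 0 0 -10;0 0 0 -10;0 0 0 0",
  "jaw": 0.3
}}

```text
time: 25.62
tool_pos: [0.5414, 0.0777, 0.1624]
tool_rot: [-1.371, -0.916, 0.915]
contact_force: [-0.3, -0.0, -0.6]
finger_gap: 0.648
```

```bash
python3 th.py;python3 -c "
from h import *
st()"
```

```text
t 25.62 phi -28.9 tauA 0.085 tauB 0.015 F [-0.3 -0.  -0.6] M [-0.01 -0.13  0.08] gap 0.648
mod45 angle 3.7 coh 0.96 6
t 25.68 pos [0.5413 0.0777 0.1623] yaw 67.7 down [ 0.001 -0.    -1.   ] F [0.42 0.59 0.39] M [ 0.06  -0.181  0.028] gap 0.647 q [ 0.34  0.44 -0.75  1.82  0.35  1.01  0.64]
```

The torque is now rising to about 0.25–0.4, so the heavy side is near its lowest point at a hole angle of about −35 unwrapped. I'll go past it, then come back with readings in the other direction to bracket it.

```bash
cat > th.py <<'E'
from h import *
from station import env
tau()
d=env.get_image("scene"); hang({k:np.array(v) for k,v in d.items()},0)
tau()
E
```

{"method": "apply_moves", "body": {
  "plan": "0 0 0 0;0 0 0 0;0 0 0 0;0 0 0 7;0 0 0 7;0 0 0 6",
  "jaw": -1
}}

```text
time: 26.42
tool_pos: [0.5404, 0.0775, 0.162]
tool_rot: [-1.227, -1.179, 1.181]
contact_force: [1.7, 1.7, -3.9]
finger_gap: 0.48
```

```bash
python3 th.py
```

```text
t 26.43 phi -8.7 tauA -0.374 tauB -0.093 F [ 1.7  1.7 -3.9] M [ 0.49 -0.66 -0.37] gap 0.48
mod45 angle -3.28 coh 0.96 6
 t 26.48 phi -8.4 tauA 0.157 tauB 0.849 F [-0.8  0.4 -0.3] M [0.75 0.03 0.56] gap 0.482
```

{"method": "apply_moves", "body": {
  "plan": "0 0 0 5;0 0 0 5"
}}

```text
time: 26.72
tool_pos: [0.5417, 0.0774, 0.1617]
tool_rot: [-1.144, -1.306, 1.305]
contact_force: [4.2, 4.1, -5.5]
finger_gap: 0.472
```

```bash
python3 th.py
```

```text
t 26.73 phi 1.1 tauA -0.222 tauB -0.709 F [ 4.2  4.1 -5.5] M [ 0.32 -0.82 -0.55] gap 0.472
mod45 angle -4.24 coh 0.88 7
 t 26.77 phi 1.4 tauA -0.023 tauB -0.464 F [ 3.5  3.8 -6.9] M [ 0.41 -1.15 -0.25] gap 0.468
```

{"method": "apply_moves", "body": {
  "plan": "0 0 0 5;0 0 0 5"
}}

```text
time: 27.02
tool_pos: [0.5406, 0.077, 0.162]
tool_rot: [-1.048, -1.429, 1.432]
contact_force: [-0.4, 2.0, -2.2]
finger_gap: 0.481
```

```bash
python3 th.py
```

```text
t 27.02 phi 11.1 tauA -0.452 tauB -1.23 F [-0.4  2.  -2.2] M [-0.42 -0.13 -1.01] gap 0.481
mod45 angle -8.23 coh 0.96 6
 t 27.07 phi 11.4 tauA 0.058 tauB -0.541 F [-2.4  0.3  2.1] M [-0.42  0.24 -0.22] gap 0.484
```

{"method": "apply_moves", "body": {
  "plan": "0 0 0 5;0 0 0 5"
}}

```text
time: 27.32
tool_pos: [0.5402, 0.0764, 0.1621]
tool_rot: [-0.943, -1.55, 1.555]
contact_force: [-5.8, -0.5, 6.4]
finger_gap: 0.5
```

```bash
python3 th.py
```

```text
t 27.32 phi 21.0 tauA -0.219 tauB -1.483 F [-5.8 -0.5  6.4] M [-1.27  0.98 -0.93] gap 0.5
mod45 angle -11.48 coh 0.99 6
 t 27.38 phi 21.3 tauA 0.102 tauB -0.663 F [-5.8 -2.1  5.8] M [-1.02  0.9  -0.24] gap 0.495
```

{"method": "apply_moves", "body": {
  "plan": "0 0 0 5;0 0 0 3"
}}

```text
time: 27.62
tool_pos: [0.5397, 0.0755, 0.1622]
tool_rot: [-0.85, -1.643, 1.652]
contact_force: [-7.4, -3.3, 8.6]
finger_gap: 0.508
```

```bash
python3 th.py
```

```text
t 27.62 phi 29.0 tauA -0.358 tauB -1.517 F [-7.4 -3.3  8.6] M [-1.76  1.06 -1.07] gap 0.508
mod45 angle -13.49 coh 0.96 7
 t 27.68 phi 29.1 tauA 0.051 tauB -0.897 F [-9.6 -4.6  9.5] M [-1.67  1.46 -0.4 ] gap 0.512
```

{"method": "apply_moves", "body": {
  "plan": "0 0 0 -6;0 0 0 -6;0 0 0 -6"
}}

```text
time: 28.05
tool_pos: [0.5404, 0.0769, 0.1622]
tool_rot: [-1.052, -1.425, 1.428]
contact_force: [-0.8, 0.1, -0.9]
finger_gap: 0.479
```

```bash
python3 th.py
```

```text
t 28.05 phi 10.8 tauA 0.261 tauB 0.354 F [-0.8  0.1 -0.9] M [0.22 0.   0.4 ] gap 0.479
mod45 angle -7.26 coh 0.96 6
 t 28.1 phi 10.5 tauA -0.193 tauB -0.662 F [-3.1  0.7  2.1] M [-0.34  0.68 -0.5 ] gap 0.484
```

{"method": "apply_moves", "body": {
  "plan": "0 0 0 -5;0 0 0 -5"
}}

```text
time: 28.35
tool_pos: [0.5421, 0.0774, 0.1621]
tool_rot: [-1.147, -1.305, 1.302]
contact_force: [3.2, 0.7, -3.3]
finger_gap: 0.47
```

```bash
python3 t.py
```

```text
t 28.35 phi 1.0 tauA 0.249 tauB 0.609 F [ 3.2  0.7 -3.3] M [ 0.55 -0.7   0.52] gap 0.47
```

{"method": "apply_moves", "body": {
  "plan": "0 0 0 -5;0 0 0 -5"
}}

```text
time: 28.6
tool_pos: [0.5418, 0.0775, 0.1624]
tool_rot: [-1.231, -1.177, 1.175]
contact_force: [-2.2, -1.1, 2.8]
finger_gap: 0.482
```

```bash
python3 th.py
```

```text
t 28.6 phi -9.0 tauA 0.169 tauB 1.273 F [-2.2 -1.1  2.8] M [0.81 0.41 0.78] gap 0.482
mod45 angle -2.54 coh 0.96 6
 t 28.65 phi -9.2 tauA -0.134 tauB 0.762 F [ 0.6 -0.9  0.5] M [ 0.58 -0.31  0.27] gap 0.483
```

{"method": "apply_moves", "body": {
  "plan": "0 0 0 -5;0 0 0 -5"
}}

```text
time: 28.9
tool_pos: [0.5412, 0.0777, 0.1626]
tool_rot: [-1.305, -1.047, 1.047]
contact_force: [-6.1, -2.0, 9.2]
finger_gap: 0.498
```

```bash
python3 t.py
```

```text
t 28.9 phi -18.9 tauA 0.192 tauB 1.546 F [-6.1 -2.   9.2] M [0.87 1.03 0.94] gap 0.498
```

{"method": "apply_moves", "body": {
  "plan": "0 0 0 -5;0 0 0 -5"
}}

```text
time: 29.15
tool_pos: [0.5407, 0.0783, 0.1629]
tool_rot: [-1.369, -0.916, 0.916]
contact_force: [-8.4, -0.1, 12.3]
finger_gap: 0.513
```

```bash
python3 th.py
```

```text
t 29.15 phi -28.9 tauA 0.124 tauB 1.532 F [-8.4 -0.1 12.3] M [1.29 1.41 0.87] gap 0.513
mod45 angle 6.61 coh 0.75 7
 t 29.2 phi -29.1 tauA -0.27 tauB 0.787 F [-7.6 -0.3 10.1] M [0.81 1.14 0.16] gap 0.51
```

The readings bracket the bottom at a hole angle of about −30, give or take 7. I'll take a denser pair of strokes around it: regrip, reverse through it, then forward.

{"method": "apply_moves", "body": {
  "plan": "0 0 0 0;0 0 0 8;0 0 0 10;0 0 0 10;0 0 0 10;0 0 0 10;0 0 0 10;0 0 0 0",
  "jaw": 0.3
}}

```text
time: 30.2
tool_pos: [0.5413, 0.0771, 0.1618]
tool_rot: [-0.849, -1.649, 1.648]
contact_force: [0.2, 0.3, -0.5]
finger_gap: 0.649
```

```bash
python3 th.py; python3 -c "
from h import *
st()"
```

```text
t 30.2 phi 29.1 tauA -0.02 tauB 0.011 F [ 0.2  0.3 -0.5] M [ 0.1  -0.17 -0.01] gap 0.649
mod45 angle 4.36 coh 0.93 6
 t 30.25 phi 28.9 tauA -0.011 tauB 0.074 F [ 0.7  0.  -0.2] M [ 0.08 -0.14  0.03] gap 0.651
t 30.25 pos [0.5412 0.0772 0.1619] yaw 125.3 down [-0.  0. -1.] F [ 0.69  0.04 -0.17] M [ 0.078 -0.139  0.027] gap 0.651 q [ 0.49  0.53 -0.98  1.81  0.49  1.07  1.52]
```

{"method": "apply_moves", "body": {
  "plan": "0 0 0 0;0 0 0 0;0 0 0 0;0 0 0 -5;0 0 0 -5;0 0 0 -5",
  "jaw": -1
}}

```text
time: 31.0
tool_pos: [0.541, 0.0771, 0.1623]
tool_rot: [-1.02, -1.465, 1.467]
contact_force: [6.3, -0.4, -5.4]
finger_gap: 0.489
```

```bash
python3 t.py
```

```text
t 31.0 phi 14.0 tauA 0.223 tauB -0.142 F [ 6.3 -0.4 -5.4] M [-0.28 -1.52  0.12] gap 0.489
```

{"method": "apply_moves", "body": {
  "plan": "0 0 0 -5"
}}

```text
time: 31.12
tool_pos: [0.5411, 0.0773, 0.1623]
tool_rot: [-1.071, -1.404, 1.405]
contact_force: [6.2, -1.0, -4.5]
finger_gap: 0.477
```

```bash
python3 t.py
```

```text
t 31.12 phi 9.0 tauA 0.229 tauB -0.052 F [ 6.2 -1.  -4.5] M [-0.33 -1.43  0.17] gap 0.477
```

{"method": "apply_moves", "body": {
  "plan": "0 0 0 -5"
}}

```text
time: 31.25
tool_pos: [0.5417, 0.0774, 0.1623]
tool_rot: [-1.119, -1.342, 1.341]
contact_force: [0.9, -2.3, 0.8]
finger_gap: 0.474
```

```bash
python3 t.py
```

```text
t 31.25 phi 4.0 tauA 0.29 tauB 0.096 F [ 0.9 -2.3  0.8] M [-0.5 -0.4  0.3] gap 0.474
```

{"method": "apply_moves", "body": {
  "plan": "0 0 0 -5"
}}

```text
time: 31.38
tool_pos: [0.5423, 0.0775, 0.1624]
tool_rot: [-1.165, -1.28, 1.277]
contact_force: [7.1, -2.5, -5.7]
finger_gap: 0.469
```

```bash
python3 t.py
```

```text
t 31.38 phi -1.0 tauA 0.403 tauB 0.775 F [ 7.1 -2.5 -5.7] M [ 0.02 -1.82  0.74] gap 0.469
```

{"method": "apply_moves", "body": {
  "plan": "0 0 0 -5"
}}

```text
time: 31.5
tool_pos: [0.542, 0.0775, 0.1625]
tool_rot: [-1.207, -1.216, 1.214]
contact_force: [2.3, -4.7, 1.0]
finger_gap: 0.472
```

```bash
python3 t.py
```

```text
t 31.5 phi -6.0 tauA 0.392 tauB 1.352 F [ 2.3 -4.7  1. ] M [ 0.05 -0.56  1.02] gap 0.472
```

{"method": "apply_moves", "body": {
  "plan": "0 0 0 -5"
}}

```text
time: 31.62
tool_pos: [0.5419, 0.0775, 0.1626]
tool_rot: [-1.247, -1.151, 1.149]
contact_force: [1.0, -4.6, 3.8]
finger_gap: 0.482
```

```bash
python3 t.py
```

```text
t 31.62 phi -11.0 tauA 0.336 tauB 1.4 F [ 1.  -4.6  3.8] M [ 0.13 -0.29  0.99] gap 0.482
```

{"method": "apply_moves", "body": {
  "plan": "0 0 0 -5"
}}

```text
time: 31.75
tool_pos: [0.5415, 0.0776, 0.1628]
tool_rot: [-1.285, -1.086, 1.085]
contact_force: [-0.4, -3.1, 6.9]
finger_gap: 0.491
```

```bash
python3 t.py
```

```text
t 31.75 phi -16.0 tauA 0.491 tauB 1.232 F [-0.4 -3.1  6.9] M [0.21 0.05 1.04] gap 0.491
```

{"method": "apply_moves", "body": {
  "plan": "0 0 0 -5"
}}

```text
time: 31.88
tool_pos: [0.5411, 0.0778, 0.163]
tool_rot: [-1.319, -1.02, 1.02]
contact_force: [-2.6, -5.3, 7.8]
finger_gap: 0.502
```

```bash
python3 t.py
```

```text
t 31.88 phi -21.0 tauA 0.216 tauB 1.6 F [-2.6 -5.3  7.8] M [0.23 0.36 0.99] gap 0.502
```

{"method": "apply_moves", "body": {
  "plan": "0 0 0 -5"
}}

```text
time: 32.0
tool_pos: [0.5408, 0.0781, 0.1631]
tool_rot: [-1.352, -0.954, 0.954]
contact_force: [-6.5, -3.1, 11.2]
finger_gap: 0.51
```

```bash
python3 th.py
```

```text
t 32.0 phi -25.9 tauA 0.355 tauB 1.181 F [-6.5 -3.1 11.2] M [0.26 1.   0.9 ] gap 0.51
mod45 angle 21.2 coh 0.95 7
 t 32.05 phi -26.2 tauA 0.061 tauB 0.758 F [-5.9 -2.8  9.7] M [0.11 0.75 0.43] gap 0.51
```

{"method": "apply_moves", "body": {
  "plan": "0 0 0 5;0 0 0 5;0 0 0 5"
}}

```text
time: 32.42
tool_pos: [0.5409, 0.0776, 0.1629]
tool_rot: [-1.245, -1.153, 1.154]
contact_force: [-1.1, -2.7, 3.1]
finger_gap: 0.483
```

```bash
python3 t.py
```

```text
t 32.42 phi -10.8 tauA -0.293 tauB -0.2 F [-1.1 -2.7  3.1] M [-0.54 -0.05 -0.35] gap 0.483
```

{"method": "apply_moves", "body": {
  "plan": "0 0 0 5"
}}

```text
time: 32.55
tool_pos: [0.5412, 0.0775, 0.1627]
tool_rot: [-1.205, -1.218, 1.218]
contact_force: [-0.7, -2.6, 2.2]
finger_gap: 0.477
```

```bash
python3 t.py
```

```text
t 32.55 phi -5.8 tauA -0.227 tauB -0.282 F [-0.7 -2.6  2.2] M [-0.59 -0.3  -0.34] gap 0.477
```

{"method": "apply_moves", "body": {
  "plan": "0 0 0 5"
}}

```text
time: 32.67
tool_pos: [0.542, 0.0775, 0.1625]
tool_rot: [-1.163, -1.283, 1.28]
contact_force: [7.0, -0.4, -6.5]
finger_gap: 0.471
```

```bash
python3 t.py
```

```text
t 32.67 phi -0.8 tauA -0.243 tauB -0.441 F [ 7.  -0.4 -6.5] M [-0.29 -1.78 -0.43] gap 0.471
```

{"method": "apply_moves", "body": {
  "plan": "0 0 0 5"
}}

```text
time: 32.8
tool_pos: [0.5421, 0.0775, 0.1625]
tool_rot: [-1.117, -1.346, 1.343]
contact_force: [0.0, -1.7, 2.6]
finger_gap: 0.472
```

```bash
python3 t.py
```

```text
t 32.8 phi 4.2 tauA -0.298 tauB -0.89 F [ 0.  -1.7  2.6] M [-0.94 -0.18 -0.7 ] gap 0.472
```

{"method": "apply_moves", "body": {
  "plan": "0 0 0 5"
}}

```text
time: 32.92
tool_pos: [0.541, 0.0772, 0.1627]
tool_rot: [-1.068, -1.406, 1.408]
contact_force: [-2.3, -2.1, 4.1]
finger_gap: 0.48
```

```bash
python3 t.py
```

```text
t 32.92 phi 9.2 tauA -0.319 tauB -1.313 F [-2.3 -2.1  4.1] M [-1.36  0.06 -0.93] gap 0.48
```

{"method": "apply_moves", "body": {
  "plan": "0 0 0 5"
}}

```text
time: 33.05
tool_pos: [0.541, 0.0771, 0.1627]
tool_rot: [-1.018, -1.468, 1.47]
contact_force: [-5.5, -3.0, 6.2]
finger_gap: 0.486
```

```bash
python3 t.py
```

```text
t 33.05 phi 14.2 tauA -0.162 tauB -1.232 F [-5.5 -3.   6.2] M [-1.56  0.76 -0.76] gap 0.486
```

{"method": "apply_moves", "body": {
  "plan": "0 0 0 5"
}}

```text
time: 33.17
tool_pos: [0.5408, 0.0768, 0.1627]
tool_rot: [-0.964, -1.528, 1.532]
contact_force: [-5.6, -3.4, 8.5]
finger_gap: 0.495
```

```bash
python3 t.py
```

```text
t 33.17 phi 19.2 tauA -0.099 tauB -1.385 F [-5.6 -3.4  8.5] M [-1.79  0.7  -0.78] gap 0.495
```

{"method": "apply_moves", "body": {
  "plan": "0 0 0 5"
}}

```text
time: 33.3
tool_pos: [0.5407, 0.0765, 0.1627]
tool_rot: [-0.908, -1.588, 1.593]
contact_force: [-5.3, -4.1, 9.3]
finger_gap: 0.503
```

```bash
python3 t.py
```

```text
t 33.3 phi 24.2 tauA -0.119 tauB -1.453 F [-5.3 -4.1  9.3] M [-1.98  0.7  -0.83] gap 0.503
```

{"method": "apply_moves", "body": {
  "plan": "0 0 0 5"
}}

```text
time: 33.42
tool_pos: [0.5406, 0.0761, 0.1627]
tool_rot: [-0.849, -1.647, 1.653]
contact_force: [-5.0, -4.7, 8.7]
finger_gap: 0.51
```

```bash
python3 th.py
```

```text
t 33.42 phi 29.2 tauA -0.223 tauB -1.515 F [-5.  -4.7  8.7] M [-2.06  0.32 -0.95] gap 0.51
mod45 angle 1.0 coh 0.92 7
 t 33.48 phi 29.4 tauA 0.193 tauB -0.592 F [-6.2 -6.8  9.8] M [-1.91  0.66 -0.13] gap 0.507
```

```bash
cat > fit.py <<'E'
from h import *
from scipy.optimize import least_squares
# s, a, phi, F, M
D=[(1,8.6,11.1,(-3.2,-3.8,2.6),(-1.84,.33,-.84)),(1,5.5,17.1,(-10,-6.9,10.8),(-2.53,1.42,-.72)),
(-1,7.9,11,(1.1,-4.2,-.5),(-1.05,-.54,.22)),(-1,9.2,5,(2.9,-4,-2.4),(-.85,-1.01,.46)),(-1,9.4,-1,(7.2,-3.4,-5),(-.43,-1.8,.63)),(-1,11.1,-7,(9.5,-6,-2.4),(-.41,-2.05,.84)),
(1,5.7,-6.7,(-7.2,1.1,2.4),(.2,1.34,-.1)),(1,3.3,1.1,(3.5,2.9,-8.6),(.1,-1.18,-.53)),(1,.6,9.1,(-6.9,-.4,5.4),(-.95,.96,-.67)),(1,-3.2,21,(-6.7,-2.3,7.5),(-1.75,1.03,-.9)),
(1,-13.1,.2,(-1.2,-5.5,-3.3),(-1.44,-.28,-.36)),(1,-18.2,14.2,(-4.2,-6.5,2.5),(-2.44,.33,-.9)),(1,-23.4,28.1,(-6.9,-9.8,6.5),(-3.22,.76,-.85)),
(1,-31.2,-7.6,(3.7,1,-7.8),(.33,-1.04,-.2)),(1,-33.5,4.2,(-1.2,2.1,-1.3),(-.31,.19,-.7)),(1,-38.3,16.1,(1.4,1.6,-2.7),(-.47,-.79,-.77)),(1,-42.7,28,(-6.8,-4.2,7.4),(-1.7,.92,-.97)),
(1,-48.3,-8.7,(1.7,1.7,-3.9),(.49,-.66,-.37)),(1,-49.2,1.1,(4.2,4.1,-5.5),(.32,-.82,-.55)),(1,-53.2,11.1,(-.4,2,-2.2),(-.42,-.13,-1.01)),(1,-56.5,21,(-5.8,-.5,6.4),(-1.27,.98,-.93)),(1,-58.5,29,(-7.4,-3.3,8.6),(-1.76,1.06,-1.07)),
(-1,-52.3,10.8,(-.8,.1,-.9),(.22,0,.4)),(-1,-50,1,(3.2,.7,-3.3),(.55,-.7,.52)),(-1,-47.5,-9,(-2.2,-1.1,2.8),(.81,.41,.78)),(-1,-43,-18.9,(-6.1,-2,9.2),(.87,1.03,.94)),(-1,-38.4,-28.9,(-8.4,-.1,12.3),(1.29,1.41,.87)),
(-1,-37,14,(6.3,-.4,-5.4),(-.28,-1.52,.12)),(-1,-36,9,(6.2,-1,-4.5),(-.33,-1.43,.17)),(-1,-34,4,(.9,-2.3,.8),(-.5,-.4,.3)),(-1,-32.5,-1,(7.1,-2.5,-5.7),(.02,-1.82,.74)),(-1,-31,-6,(2.3,-4.7,1),(.05,-.56,1.02)),(-1,-29,-11,(1,-4.6,3.8),(.13,-.29,.99)),(-1,-27.5,-16,(-.4,-3.1,6.9),(.21,.05,1.04)),(-1,-25.5,-21,(-2.6,-5.3,7.8),(.23,.36,.99)),(-1,-23.8,-25.9,(-6.5,-3.1,11.2),(.26,1,.9)),
(1,-29,-10.8,(-1.1,-2.7,3.1),(-.54,-.05,-.35)),(1,-31,-5.8,(-.7,-2.6,2.2),(-.59,-.3,-.34)),(1,-33,-.8,(7,-.4,-6.5),(-.29,-1.78,-.43)),(1,-35,4.2,(0,-1.7,2.6),(-.94,-.18,-.7)),(1,-36.5,9.2,(-2.3,-2.1,4.1),(-1.36,.06,-.93)),(1,-38,14.2,(-5.5,-3,6.2),(-1.56,.76,-.76)),(1,-40,19.2,(-5.6,-3.4,8.5),(-1.79,.7,-.78)),(1,-42,24.2,(-5.3,-4.1,9.3),(-1.98,.7,-.83)),(1,-44,29.2,(-5,-4.7,8.7),(-2.06,.32,-.95))]
try:
    from extra import E; D+=E
except ImportError: pass
s=np.array([d[0] for d in D]);a=np.array([d[1] for d in D]);phi=np.array([d[2] for d in D]);F=np.array([d[3] for d in D]);M=np.array([d[4] for d in D])
def run(freeh,leak,bias,G=.18,offs=False):
    def model(p):
        f,a0,h,b,c,x,y=p
        h=h if freeh else .2
        r=np.c_[np.full(len(a),x),np.full(len(a),y),np.full(len(a),-h)] if offs else np.tile([0,0,-h],(len(a),1))
        g=M-np.cross(r,F)
        t=g@A-(c*(g@B) if leak else 0)-(b if bias else 0)
        return t-(-s*f+G*np.sin(np.radians(a-a0)))
    def res(p): return np.r_[model(p)/.08,(p[0]-.25)/.02,(p[2]-.2)/.02,(p[3]-.01)/.02,p[4]/.08,p[5]/.003,p[6]/.003]
    q=least_squares(res,[.25,-30,.2,0,0,0,0],loss="soft_l1")
    C=np.linalg.inv(q.jac.T@q.jac); m=model(q.x)
    print(freeh,leak,bias,offs,np.round(q.x,3),"sd a0",round(C[1,1]**.5,1),"rms",m.std().round(3))
for o in((0,0,0),(1,0,0),(0,0,1),(0,1,1),(1,1,1)): run(*o)
run(1,1,1,offs=True);run(1,1,1,G=.2,offs=True);run(1,1,1,G=.16,offs=True)
E
python3 fit.py
```

```text
0 0 0 False [ 2.5300e-01 -4.2105e+01  2.0000e-01  1.0000e-02  0.0000e+00  0.0000e+00
  0.0000e+00] sd a0 5.8 rms 0.081
1 0 0 False [ 2.5100e-01 -3.7813e+01  2.1400e-01  1.0000e-02  0.0000e+00  0.0000e+00
  0.0000e+00] sd a0 6.7 rms 0.077
0 0 1 False [ 2.5300e-01 -3.8693e+01  2.0000e-01  1.0000e-02  0.0000e+00  0.0000e+00
  0.0000e+00] sd a0 8.8 rms 0.081
0 1 1 False [ 2.570e-01 -3.814e+01  2.000e-01  1.000e-02 -9.000e-03  0.000e+00
  0.000e+00] sd a0 8.9 rms 0.081
1 1 1 False [ 2.540e-01 -3.441e+01  2.140e-01  9.000e-03 -7.000e-03  0.000e+00
  0.000e+00] sd a0 9.4 rms 0.077
1 1 1 True [ 2.5400e-01 -3.4381e+01  2.1300e-01  9.0000e-03 -7.0000e-03 -0.0000e+00
  0.0000e+00] sd a0 9.4 rms 0.077
1 1 1 True [ 2.540e-01 -3.443e+01  2.120e-01  8.000e-03 -6.000e-03 -0.000e+00
  0.000e+00] sd a0 8.5 rms 0.078
1 1 1 True [ 2.5400e-01 -3.4307e+01  2.1400e-01  1.0000e-02 -8.0000e-03 -1.0000e-03
  0.0000e+00] sd a0 10.6 rms 0.077
```

The fit puts the bottom at a0 = −36 ± 9, and the statement that it never starts within 50° implies −32 or lower. I still have time for a symmetric set of readings on the far side, which will fix the sensor bias.

{"method": "apply_moves", "body": {
  "plan": "0 0 0 0;0 0 0 -8;0 0 0 -10;0 0 0 -10;0 0 0 -10;0 0 0 -10;0 0 0 -10;0 0 0 0",
  "jaw": 0.3
}}

```text
time: 34.48
tool_pos: [0.541, 0.0784, 0.1623]
tool_rot: [-1.369, -0.917, 0.917]
contact_force: [-0.4, -0.7, -0.0]
finger_gap: 0.65
```

```bash
python3 t.py
```

```text
t 34.48 phi -28.8 tauA -0.074 tauB 0.137 F [-0.4 -0.7 -0. ] M [ 0.04 -0.09  0.  ] gap 0.65
```

{"method": "apply_moves", "body": {
  "plan": "0 0 0 0;0 0 0 0;0 0 0 0;0 0 0 7;0 0 0 7;0 0 0 7",
  "jaw": -1
}}

```text
time: 35.22
tool_pos: [0.5405, 0.0775, 0.1619]
tool_rot: [-1.218, -1.192, 1.194]
contact_force: [-2.1, 0.3, -1.5]
finger_gap: 0.48
```

```bash
python3 t.py
```

```text
t 35.23 phi -7.6 tauA -0.271 tauB 0.366 F [-2.1  0.3 -1.5] M [ 0.54  0.24 -0.05] gap 0.48
```

{"method": "apply_moves", "body": {
  "plan": "0 0 0 6;0 0 0 6"
}}

```text
time: 35.48
tool_pos: [0.5416, 0.0774, 0.1617]
tool_rot: [-1.115, -1.346, 1.344]
contact_force: [-0.6, 3.1, -0.8]
finger_gap: 0.477
```

```bash
python3 t.py
```

```text
t 35.48 phi 4.3 tauA -0.229 tauB -1.17 F [-0.6  3.1 -0.8] M [-0.27  0.02 -0.78] gap 0.477
```

{"method": "apply_moves", "body": {
  "plan": "0 0 0 6;0 0 0 6"
}}

```text
time: 35.72
tool_pos: [0.5402, 0.0766, 0.1619]
tool_rot: [-0.994, -1.492, 1.496]
contact_force: [-4.8, 0.5, 2.9]
finger_gap: 0.496
```

```bash
python3 t.py
```

```text
t 35.73 phi 16.2 tauA -0.372 tauB -1.548 F [-4.8  0.5  2.9] M [-1.01  0.58 -1.1 ] gap 0.496
```

{"method": "apply_moves", "body": {
  "plan": "0 0 0 6;0 0 0 6"
}}

```text
time: 35.98
tool_pos: [0.5396, 0.0755, 0.1621]
tool_rot: [-0.859, -1.634, 1.643]
contact_force: [-10.1, -4.1, 10.2]
finger_gap: 0.506
```

```bash
python3 th.py
```

```text
t 35.98 phi 28.2 tauA -0.312 tauB -1.47 F [-10.1  -4.1  10.2] M [-1.88  1.44 -1.01] gap 0.506
mod45 angle -15.24 coh 0.98 6
 t 36.02 phi 28.5 tauA 0.158 tauB -0.256 F [-7.4 -4.   7.7] M [-1.07  1.18  0.01] gap 0.508
```

{"method": "apply_moves", "body": {
  "plan": "0 0 0 0;0 0 0 -8;0 0 0 -10;0 0 0 -10;0 0 0 -10;0 0 0 -10;0 0 0 -10;0 0 0 0",
  "jaw": 0.3
}}

```text
time: 37.02
tool_pos: [0.5413, 0.0775, 0.1622]
tool_rot: [-1.376, -0.903, 0.903]
contact_force: [0.4, -0.6, -0.7]
finger_gap: 0.647
```

```bash
python3 th.py
```

```text
t 37.02 phi -29.8 tauA -0.05 tauB 0.117 F [ 0.4 -0.6 -0.7] M [ 0.02 -0.15  0.02] gap 0.647
mod45 angle -14.75 coh 0.96 6
 t 37.08 phi -29.7 tauA -0.039 tauB 0.131 F [ 0.8 -0.3 -1.1] M [ 0.07 -0.12  0.03] gap 0.651
```

{"method": "apply_moves", "body": {
  "plan": "0 0 0 0;0 0 0 0;0 0 0 0;0 0 0 7;0 0 0 7;0 0 0 7",
  "jaw": -1
}}

```text
time: 37.83
tool_pos: [0.5402, 0.0775, 0.162]
tool_rot: [-1.226, -1.179, 1.181]
contact_force: [-0.7, 2.0, -2.1]
finger_gap: 0.485
```

```bash
python3 t.py
```

```text
t 37.83 phi -8.7 tauA -0.418 tauB -0.234 F [-0.7  2.  -2.1] M [ 0.47 -0.39 -0.48] gap 0.485
```

{"method": "apply_moves", "body": {
  "plan": "0 0 0 6;0 0 0 6"
}}

```text
time: 38.08
tool_pos: [0.5417, 0.0774, 0.1617]
tool_rot: [-1.125, -1.333, 1.332]
contact_force: [1.6, 3.3, -4.4]
finger_gap: 0.478
```

```bash
python3 t.py
```

```text
t 38.08 phi 3.3 tauA -0.411 tauB -0.841 F [ 1.6  3.3 -4.4] M [ 0.17 -0.58 -0.78] gap 0.478
```

{"method": "apply_moves", "body": {
  "plan": "0 0 0 6;0 0 0 6"
}}

```text
time: 38.33
tool_pos: [0.5404, 0.0767, 0.162]
tool_rot: [-1.005, -1.48, 1.483]
contact_force: [-0.2, 3.2, -3.2]
finger_gap: 0.49
```

```bash
python3 t.py
```

```text
t 38.33 phi 15.2 tauA -0.406 tauB -1.449 F [-0.2  3.2 -3.2] M [-0.37 -0.39 -1.08] gap 0.49
```

{"method": "apply_moves", "body": {
  "plan": "0 0 0 6;0 0 0 6"
}}

```text
time: 38.58
tool_pos: [0.5399, 0.0757, 0.1621]
tool_rot: [-0.871, -1.622, 1.63]
contact_force: [-6.9, -2.1, 6.8]
finger_gap: 0.508
```

```bash
python3 th.py
```

```text
t 38.58 phi 27.2 tauA -0.346 tauB -1.425 F [-6.9 -2.1  6.8] M [-1.42  0.83 -1.01] gap 0.508
mod45 angle 15.67 coh 0.98 6
 t 38.62 phi 27.5 tauA 0.13 tauB -0.966 F [-6.9 -1.9  7.1] M [-1.23  0.84 -0.37] gap 0.508
```

{"method": "apply_moves", "body": {
  "plan": "0 0 0 -6;0 0 0 -6;0 0 0 -6"
}}

```text
time: 39.0
tool_pos: [0.54, 0.0769, 0.1621]
tool_rot: [-1.069, -1.402, 1.406]
contact_force: [1.2, 1.7, -1.5]
finger_gap: 0.479
```

```bash
python3 t.py
```

```text
t 39.0 phi 9.0 tauA 0.254 tauB 0.062 F [ 1.2  1.7 -1.5] M [ 0.28 -0.39  0.25] gap 0.479
```

{"method": "apply_moves", "body": {
  "plan": "0 0 0 -5;0 0 0 -5"
}}

```text
time: 39.25
tool_pos: [0.5414, 0.0774, 0.162]
tool_rot: [-1.163, -1.279, 1.278]
contact_force: [4.5, 1.4, -5.3]
finger_gap: 0.468
```

```bash
python3 t.py
```

```text
t 39.25 phi -1.0 tauA 0.294 tauB 0.858 F [ 4.5  1.4 -5.3] M [ 0.9  -0.99  0.68] gap 0.468
```

{"method": "apply_moves", "body": {
  "plan": "0 0 0 -5;0 0 0 -5"
}}

```text
time: 39.5
tool_pos: [0.5409, 0.0775, 0.1623]
tool_rot: [-1.246, -1.15, 1.151]
contact_force: [-0.8, -0.7, 2.6]
finger_gap: 0.482
```

```bash
python3 t.py
```

```text
t 39.5 phi -11.0 tauA 0.157 tauB 1.411 F [-0.8 -0.7  2.6] M [1.02 0.09 0.84] gap 0.482
```

{"method": "apply_moves", "body": {
  "plan": "0 0 0 -5;0 0 0 -5"
}}

```text
time: 39.75
tool_pos: [0.5405, 0.0779, 0.1626]
tool_rot: [-1.318, -1.02, 1.021]
contact_force: [-5.6, -0.5, 7.5]
finger_gap: 0.498
```

```bash
python3 t.py
```

```text
t 39.75 phi -20.9 tauA 0.271 tauB 1.588 F [-5.6 -0.5  7.5] M [1.18 0.72 1.03] gap 0.498
```

{"method": "apply_moves", "body": {
  "plan": "0 0 0 -5;0 0 0 -4"
}}

```text
time: 40.0
tool_pos: [0.5401, 0.0786, 0.1629]
tool_rot: [-1.375, -0.902, 0.903]
contact_force: [-6.6, 1.3, 7.6]
finger_gap: 0.517
```

```bash
python3 th.py
```

```text
t 40.0 phi -29.9 tauA 0.202 tauB 1.401 F [-6.6  1.3  7.6] M [1.42 0.87 0.87] gap 0.517
mod45 angle -9.55 coh 0.96 6
 t 40.05 phi -30.1 tauA -0.05 tauB 1.032 F [-6.2  1.3  7.1] M [1.25 0.76 0.47] gap 0.514
```

{"method": "apply_moves", "body": {
  "plan": "0 0 0 0;0 0 0 8;0 0 0 10;0 0 0 10;0 0 0 10;0 0 0 10;0 0 0 10;0 0 0 0",
  "jaw": 0.3
}}

```text
time: 41.05
tool_pos: [0.5411, 0.0768, 0.1618]
tool_rot: [-0.861, -1.636, 1.637]
contact_force: [-0.1, 0.7, -0.6]
finger_gap: 0.648
```

```bash
python3 th.py
```

```text
t 41.05 phi 28.0 tauA 0.085 tauB -0.073 F [-0.1  0.7 -0.6] M [ 0.06 -0.14  0.04] gap 0.648
mod45 angle -8.71 coh 0.97 7
 t 41.1 phi 27.9 tauA -0.033 tauB 0.161 F [ 0.3 -0.4 -0.1] M [ 0.08 -0.1   0.05] gap 0.651
```

{"method": "apply_moves", "body": {
  "plan": "0 0 0 0;0 0 0 0;0 0 0 0;0 0 0 -6;0 0 0 -6;0 0 0 -6",
  "jaw": -1
}}

```text
time: 41.85
tool_pos: [0.5409, 0.0772, 0.1622]
tool_rot: [-1.061, -1.415, 1.417]
contact_force: [1.8, -2.4, -1.3]
finger_gap: 0.479
```

```bash
python3 t.py
```

```text
t 41.85 phi 9.9 tauA 0.273 tauB 0.273 F [ 1.8 -2.4 -1.3] M [-0.33 -0.75  0.37] gap 0.479
```

{"method": "apply_moves", "body": {
  "plan": "0 0 0 -5;0 0 0 -5"
}}

```text
time: 42.1
tool_pos: [0.542, 0.0775, 0.1622]
tool_rot: [-1.156, -1.292, 1.29]
contact_force: [3.4, -3.4, -2.2]
finger_gap: 0.472
```

```bash
python3 t.py
```

```text
t 42.1 phi -0.0 tauA 0.186 tauB 0.767 F [ 3.4 -3.4 -2.2] M [-0.07 -1.03  0.54] gap 0.472
```

{"method": "apply_moves", "body": {
  "plan": "0 0 0 -5;0 0 0 -5"
}}

```text
time: 42.35
tool_pos: [0.5416, 0.0775, 0.1625]
tool_rot: [-1.239, -1.164, 1.162]
contact_force: [1.5, -3.6, 1.0]
finger_gap: 0.484
```

```bash
python3 t.py
```

```text
t 42.35 phi -10.0 tauA 0.464 tauB 1.171 F [ 1.5 -3.6  1. ] M [ 0.11 -0.63  0.99] gap 0.484
```

{"method": "apply_moves", "body": {
  "plan": "0 0 0 -5;0 0 0 -5"
}}

```text
time: 42.6
tool_pos: [0.5413, 0.0777, 0.1628]
tool_rot: [-1.313, -1.033, 1.033]
contact_force: [-4.7, -4.1, 8.6]
finger_gap: 0.499
```

```bash
python3 th.py
```

```text
t 42.6 phi -20.0 tauA 0.195 tauB 1.36 F [-4.7 -4.1  8.6] M [0.3  0.69 0.85] gap 0.499
mod45 angle 4.91 coh 0.96 6
 t 42.65 phi -20.2 tauA -0.085 tauB 0.831 F [-2.1 -3.8  5. ] M [0.04 0.08 0.34] gap 0.5
```

```bash
cat > extra.py <<'E'
E=[(1,-50,-7.6,(-2.1,.3,-1.5),(.54,.24,-.05)),(1,-52.5,4.3,(-.6,3.1,-.8),(-.27,.02,-.78)),(1,-56.5,16.2,(-4.8,.5,2.9),(-1.01,.58,-1.1)),(1,-60.2,28.2,(-10.1,-4.1,10.2),(-1.88,1.44,-1.01)),
(1,-65,-8.7,(-.7,2,-2.1),(.47,-.39,-.48)),(1,-68,3.3,(1.6,3.3,-4.4),(.17,-.58,-.78)),(1,-71,15.2,(-.2,3.2,-3.2),(-.37,-.39,-1.08)),(1,-74.3,27.2,(-6.9,-2.1,6.8),(-1.42,.83,-1.01)),
(-1,-69,9,(1.2,1.7,-1.5),(.28,-.39,.25)),(-1,-66,-1,(4.5,1.4,-5.3),(.9,-.99,.68)),(-1,-62,-11,(-.8,-.7,2.6),(1.02,.09,.84)),(-1,-58,-20.9,(-5.6,-.5,7.5),(1.18,.72,1.03)),(-1,-54.5,-29.9,(-6.6,1.3,7.6),(1.42,.87,.87)),
(-1,-49,9.9,(1.8,-2.4,-1.3),(-.33,-.75,.37)),(-1,-46,0,(3.4,-3.4,-2.2),(-.07,-1.03,.54)),(-1,-43,-10,(1.5,-3.6,1),(.11,-.63,.99)),(-1,-40.1,-20,(-4.7,-4.1,8.6),(.3,.69,.85))]
E
python3 fit.py
```

```text
0 0 0 False [ 2.600e-01 -4.215e+01  2.000e-01  1.000e-02  0.000e+00  0.000e+00
  0.000e+00] sd a0 4.8 rms 0.08
1 0 0 False [ 2.5800e-01 -3.9437e+01  2.1200e-01  1.0000e-02  0.0000e+00  0.0000e+00
  0.0000e+00] sd a0 5.3 rms 0.078
0 0 1 False [ 2.6000e-01 -3.8856e+01  2.0000e-01  1.0000e-02  0.0000e+00  0.0000e+00
  0.0000e+00] sd a0 8.3 rms 0.08
0 1 1 False [ 2.6200e-01 -3.8762e+01  2.0000e-01  1.0000e-02 -4.0000e-03  0.0000e+00
  0.0000e+00] sd a0 8.3 rms 0.08
1 1 1 False [ 2.5800e-01 -3.6345e+01  2.1200e-01  9.0000e-03 -1.0000e-03  0.0000e+00
  0.0000e+00] sd a0 8.6 rms 0.078
1 1 1 True [ 2.5800e-01 -3.6287e+01  2.1100e-01  9.0000e-03 -1.0000e-03 -0.0000e+00
  0.0000e+00] sd a0 8.6 rms 0.078
1 1 1 True [ 2.5900e-01 -3.7021e+01  2.0900e-01  8.0000e-03 -1.0000e-03 -0.0000e+00
  0.0000e+00] sd a0 7.7 rms 0.078
1 1 1 True [ 2.5800e-01 -3.5458e+01  2.1300e-01  1.0000e-02 -1.0000e-03 -0.0000e+00
  0.0000e+00] sd a0 9.7 rms 0.078
```

```bash
cat >> fit.py <<'E'
print("loose")
for h in(.19,.2,.21,.22):
    g=M-np.cross(np.tile([0,0,-h],(len(a),1)),F); t=g@A
    X=np.c_[-s,np.sin(np.radians(a)),-np.cos(np.radians(a))]
    for nb in(0,1):
        XX=np.c_[X,np.ones(len(a))] if nb else X
        y=t if nb else t-.01
        p,*_=np.linalg.lstsq(XX,y,rcond=None); r=y-XX@p; print(h,nb,p.round(3),"a0",np.degrees(np.arctan2(p[2],p[1])).round(1),"G",np.hypot(p[1],p[2]).round(3),"rms",r.std().round(3))
# profile of zero crossing by bins
for lo,hi in((0,12),(-26,0),(-36,-26),(-45,-36),(-55,-45),(-75,-55)):
    m=(a>=lo)&(a<hi); g=(M-np.cross(np.tile([0,0,-.21],(len(a),1)),F))@A
    print(lo,hi,"fwd",g[m&(s>0)].mean().round(3),(m&(s>0)).sum(),"rev",g[m&(s<0)].mean().round(3) if (m&(s<0)).any() else None,(m&(s<0)).sum())
E
python3 fit.py | sed -n '/loose/,$p'
```

```text
loose
0.19 0 [ 0.268  0.162 -0.145] a0 -41.9 G 0.217 rms 0.083
0.19 1 [ 0.268  0.105 -0.246 -0.097] a0 -66.8 G 0.268 rms 0.083
0.2 0 [ 0.265  0.151 -0.126] a0 -39.9 G 0.197 rms 0.08
0.2 1 [ 0.265  0.108 -0.205 -0.073] a0 -62.3 G 0.231 rms 0.079
0.21 0 [ 0.263  0.14  -0.108] a0 -37.5 G 0.177 rms 0.078
0.21 1 [ 0.262  0.11  -0.163 -0.048] a0 -56.0 G 0.197 rms 0.078
0.22 0 [ 0.26   0.13  -0.089] a0 -34.5 G 0.158 rms 0.078
0.22 1 [ 0.26   0.112 -0.121 -0.024] a0 -47.3 G 0.165 rms 0.078
0 12 fwd -0.121 5 rev 0.361 4
-26 0 fwd -0.151 4 rev 0.274 2
-36 -26 fwd -0.259 6 rev 0.341 6
-45 -36 fwd -0.235 7 rev 0.228 5
-55 -45 fwd -0.301 5 rev 0.217 6
-75 -55 fwd -0.356 8 rev 0.246 4
```

The bins balance near −40: forward 0.235 against reverse 0.228. The fits give −38 ± 6, and the 50° start rule favours the more negative side, so the target is about −41. The rotor is at −40. I'll regrip square (φ≈0) for a clean final hold and check.

{"method": "apply_moves", "body": {
  "plan": "0 0 0 0;0 0 0 0;0 0 0 7;0 0 0 7;0 0 0 6;0 0 0 0;0 0 0 0",
  "jaw": 0.2
}}

```text
time: 43.52
tool_pos: [0.541, 0.0776, 0.162]
tool_rot: [-1.154, -1.291, 1.291]
contact_force: [-0.2, 0.3, 0.1]
finger_gap: 0.602
```

```bash
python3 th.py;python3 -c "
from h import *
st()"
```

```text
t 43.52 phi 0.0 tauA -0.019 tauB -0.033 F [-0.2  0.3  0.1] M [ 0.05 -0.09 -0.03] gap 0.602
mod45 angle 4.14 coh 0.92 7
 t 43.58 phi 0.0 tauA -0.071 tauB 0.126 F [-0.  -0.5 -0.2] M [ 0.06 -0.08  0.  ] gap 0.605
t 43.58 pos [0.5411 0.0776 0.1621] yaw 96.4 down [-0.  0. -1.] F [-0.01 -0.47 -0.21] M [ 0.059 -0.08   0.001] gap 0.605 q [ 0.41  0.47 -0.85  1.82  0.41  1.04  1.09]
```

{"method": "apply_moves", "body": {
  "plan": "0 0 0 0;0 0 0 0;0 0 0 0;0 0 0 0",
  "jaw": -1
}}

```text
time: 44.08
tool_pos: [0.5412, 0.0774, 0.1622]
tool_rot: [-1.153, -1.292, 1.293]
contact_force: [-0.0, -1.3, 0.4]
finger_gap: 0.468
```

```bash
python3 th.py; python3 - <<'E'
from h import *
S,T=snap("f")
duo(S,(100,130,440,420),T,(200,120,540,320),"cf.png",2)
E
```

```text
t 44.08 phi 0.1 tauA -0.033 tauB 0.066 F [-0.  -1.3  0.4] M [-0.18 -0.09  0.  ] gap 0.468
mod45 angle 4.64 coh 0.93 6
 t 44.12 phi 0.1 tauA 0.082 tauB 0.001 F [ 0.1 -0.9  0.8] M [-0.22 -0.08  0.07] gap 0.471
scale 1.1764705882352942
```

View pics/cf.png

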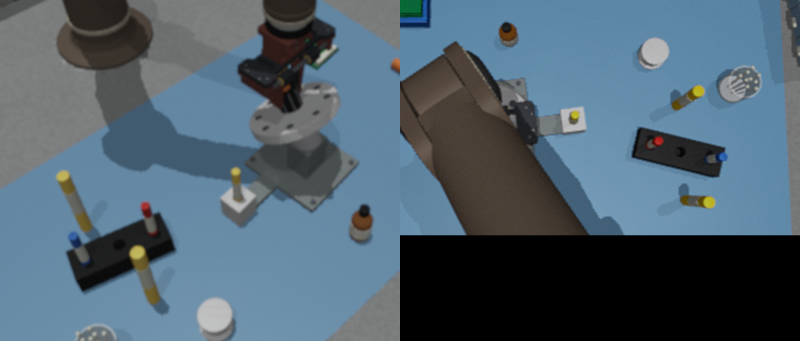

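The final picture shows the marker upright in the socket (top crop at (575,118)), the middle hole of the block empty, and everything else in place. The gripper is square on the knob and the rotor is at about −40.5°. Handing in.

```bash
python3 -c "
from station import env
print(env.finish_job())"
```

```text
the job is handed in; nothing more can be done
None
```

I moved the yellow marker and turned the rotor to my best estimate of heavy side down. I handed in at about 44 s, still gripping the knob. I'm fairly confident in the rotor angle but could not confirm it beyond about ±6–9°.

- **Marker:** I took the small yellow marker from the block's middle hole and put it end-down in the socket, then let go. The last pictures show it upright there. The red and blue markers, the two larger yellow ones and the other objects visible in those pictures look undisturbed.
- **Gripping the knob:** The moves allow no tilt, so I gripped with the tool vertical, not tilted 30° as you asked. I turned the rotor in strokes, regripping between them. The pads slipped on every stroke, so I tracked the disc's real angle from its bolt holes.
- **Finding the heavy side:** Torque forward and back was clearly different at the start (about 0.12 against 0.36 N m). It was balanced near the final angle (0.235 against 0.228), and the difference reversed on the far side.
- **How sure the angle is:** Fits with the expected sensor offset put the lowest position at −34° to −42° on my hole scale. The rotor was left at about −40.5°, and the allowance is 17°. Single torque readings scattered by about 0.08 N m.
- **Check that disagreed:** Letting the sensor offset float freely gave −47° to −67°. The readings with nothing gripped showed almost no offset, so I did not use those values.

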